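# Load a test strip under the reading bridge and start the reader

## Task

Push the double test strip that lies askew on the reader's tray along the tray and under the low reading bridge until its leading end rests against the end stop, then press the round start key on top of the reader fully down and let it come back up. Only push the strip with the fingertips: it stays flat on the tray and is never lifted or tipped. The key must not be pressed before the strip is home, and the things standing round the reader stay where they are.

Things in the scene. Friction and masses are not known exactly. Their poses are not given: they have to be found in the camera images.
- reader: Bench-top test-strip reader, fixed: a grey flat tray 150 mm (its x) by 320 mm (its y), top 14 mm above the bench, bridged near its +y end by a white reading head. Origin: centre of the underside, at bench height; z up; strips travel along +y; +x points away from the robot. The tray is open on the -x side and at the -y end. Offsets in the points below are along these axes.
- fence (a point): Middle of the inner face of the straight aluminium guide fence, at its foot: 50 mm to +x of the reader's origin. The fence stands 8 mm above the tray and runs along y from y = -121 mm through the head to the end stop.
- mouth (a point): Middle of the mouth of the passage under the head, on the tray, at y = +45 mm. The passage is 9 mm high and 56 mm wide (28 mm either side of this point) and runs 80 mm in +y. An 8 mm high slanting lead-in rail widens the mouth on the -x side, out to 50 mm from this point in -x, 31 mm in -y. The head's case: x -72 to +72 mm, y +45 to +125 mm, top 66 mm above the bench.
- stop (a point): Middle of the near face of the end stop, on the tray, at y = +130 mm behind the passage: an 8 mm high aluminium bar across it. When the strip is home its leading end touches this face and its trailing end still sticks out 50 mm in front of the head's mouth.
- strip: The double test strip to load: an off-white flat rigid plate, two five-strip test plates joined end to end, 135 mm long (its x) by 52 mm wide (its y) by 5 mm thick, about 22 g, lying loose and flat on the tray with its length roughly (within about 12 degrees) along the tray. Origin: centre of its underside; z up.
- start_key_top (a point): Centre of the top face of the round grey start key, 24 mm in diameter, standing 8 mm proud (3 mm when fully down) of the reading head's top on the side towards the robot, with a low (1.5 mm) black bezel ring round it. It is pressed straight down.
- start_key (a joint): Travel of the start key: 0 up, 0.005 m fully down; a spring (about 4 N when fully down) brings it back up.
- single_plate: Bystander: a single test plate, 67 x 52 x 5 mm, lying on the bench beyond the reader. Origin: centre of its underside.
- dropper_bottle: Bystander: small dropper bottle, 27 mm in diameter, 66 mm tall, standing on the bench beyond the reader. Origin: centre of its underside.
- bench_timer: Bystander: bench timer, 60 x 66 x 19 mm, lying on the bench on the robot's side of the reading head. Origin: centre of its underside.
Mind the look-alikes: they are no part of the job. Of the things shaped like the strip, the white one is meant.

How it is judged:
By the outcome, as a careful person would: the job done as asked, in the order asked, and still so for the second after the job is handed in, with the robot touching nothing.
It also fails if it takes over 51 s, if anything falls off the work surface, if the arm or the gripper's body presses on something with over 40 N, if the wrist force passes 120 N, or if a joint passes its speed limit or range.

## Robot

A 6-joint arm with a two-finger parallel gripper is mounted at the origin on a cart in front of the work surface, level with it; the furniture and walls round the work are solid. World frame = base frame: x ahead of the robot, y to its left, z up, the work surface at z = 0. Lengths are in mm, angles in rad, forces in N, time in s.
With the tool pointing down it reaches from about 300 to 775 mm from the base axis. Payload 14.6 kg.
Tool frame: the origin (TCP) lies at the very end of the fingers, on their centre line; the grasp point (between the pads) lies 19 mm behind it; z points along the fingers, y is the direction in which the jaws open and shut (so a half turn about z gives the same grasp; the last joint's range is limited). The gripper opens to 94 mm and grips with 3 to 60 N. Pads are 16 mm wide; open, the fingers measure 119 mm over their backs; the gripper's body (75 mm by 177 mm) begins 78 mm behind the grasp point.
Start: joints at [1.128, 0.3, 1.521, -0, 1.321, -0.067], TCP at [201.856, 511.608, 169.346] pointing down, gripper open.
Joint ranges: [-3.03, 3.03], [-0.79, 2.21], [0.23, 2.52], [-1.04, 4.18], [0, 3.07], [-2.55, 2.55]. Speed limits (rad/s): [2.22, 2.22, 2.57, 3.14, 3.14, 3.14].

## Interface

Orientations are given as [roll, pitch, yaw] about the fixed x, y, z axes, in that order (R = Rz(yaw) Ry(pitch) Rx(roll)).
In Python, from cell import manip gives the robot as it stands.
- The arm moves only by the shell command python3 -m pendant 'ROWS' [FORCE]. ROWS is JSON, a list of rows, each an object with "claw": the finger opening in m, from 0 to 0.094; "delta_pos": the shift along the tool's x, y, z in m, a list of three; "rotation": the turn, a rotation vector about the tool's x, y, z in rad, a list of three. A call has 1 to 10 rows; each row is the pose to reach, as a shift and turn from the pose measured when the call began, along the tool's axes at that moment; what a row does not reach only later rows make up. A row lasts 1/8 s, in which the tool goes at most 62.5 mm and 10.7 degrees, less where a joint would pass 70% of its speed; a pose out of reach is approached as far as the arm can. A call with a gripper value outside its range is refused whole. The fingers move at their own pace and stop on an object; FORCE is the grip in N (left out, the last holds). Time passes only in rows, so rows that repeat a pose let the fingers close. It gives the time, the measured TCP pose, the force and the opening at its end, in the units of the state.
- manip.read_state(): the state, without advancing time (a new reading comes with each control period).
- manip.camera(name): name is "scene" or "top" or "wrist"; returns the picture (400x640x3 uint8, red, green, blue); there is no depth.
- manip.camera_model(name): a dict with "fx", "fy", "cx", "cy" (pixels), "distortion" ([k1, k2, p1, p2, k3] as OpenCV has them; the pictures are not rectified), "cam_to_world" (4x4, takes a point from camera to world coordinates); the wrist camera has in their place "T_tool_cam" (4x4, takes a point from camera to tool coordinates, whose origin is the TCP and whose axes are the flange's). Camera axes: x right, y up, looking along -z (the intrinsics and any distortion apply to the point x, -y, -z); pixel columns grow to the right and rows downward; lengths in mm; the calibration is good to about 2 mm. A picture is of the moment at which its call begins: read the wrist's pose just before it. camera_model takes no time and is no camera call.
- manip.sign_off(): hands the job in, once; it reports no verdict.
The state is a dict: "clock": time; "joints": joint angles; "qd": joint speeds; "effort": joint torques, N m; "eef_pos": TCP position; "eef_rot": TCP orientation; "wrist_force": force on the tool from outside, world axes, zero at the start; "moment": the same for the moment, N m; "finger_gap": finger opening in mm.
Only numpy, scipy, OpenCV 4.12 (cv2) and the standard library are available. Lean on these libraries where they do the work, as an engineer would, in place of code of your own. Each camera call takes 0.05 s, during which the arm holds its last target.

## Working session

There is one attempt and no reset: what is moved stays moved. The work goes in short steps, Python scripts to look and compute and a shell command to move; the robot and the scene stay as the last step left them, time stands still between calls to the robot, and variables do not carry over. Pictures are saved under pics/ and viewed, and the job is handed in when it is done.

```bash
ls; mkdir -p pics; python3 - <<'E'
from cell import manip
import cv2
print(manip.read_state())
for n in ("scene","top","wrist"):
    im=manip.camera(n); cv2.imwrite(f"pics/{n}0.png",im[:,:,::-1])
    m=manip.camera_model(n); print(n,m)
E
```

```text
pics
{'clock': 0.0, 'joints': array([ 1.12841111e+00,  3.00469287e-01,  1.52160463e+00, -4.43607363e-06,
        1.32075664e+00, -6.66024401e-02]), 'qd': array([ 2.48351129e-03,  4.17462259e-04,  5.07649154e-04,  8.00904184e-05,
       -3.81419483e-04,  1.25825899e-03]), 'effort': array([-3.29980794e-04, -5.31811166e+01, -3.52729332e+01,  7.07349926e-02,
        2.45210849e-02, -1.16248375e-04]), 'eef_pos': array([201.71276587, 511.31766285, 168.77741357]), 'eef_rot': array([-3.14035721e+00, -7.80989596e-05,  2.76581093e+00]), 'wrist_force': array([ 0.38921724, -0.90256218,  0.37742075]), 'moment': array([-0.03343345, -0.02366486, -0.04078205]), 'finger_gap': 93.92995443289905}
scene {'fx': 375.3571566888039, 'fy': 375.3571566888039, 'cx': 320.12407845096806, 'cy': 198.07876415809486, 'distortion': array([0.00947213, 0.        , 0.        , 0.        , 0.        ]), 'cam_to_world': array([[-8.90330903e-01,  3.12603443e-01, -3.31043760e-01,
         2.30400343e+02],
       [-4.55277655e-01, -6.02029963e-01,  6.55958978e-01,
         4.84436384e+02],
       [ 5.75677192e-03,  7.3473737
[... 538 characters left out ...]
04,  2.25103012e-01,  9.74334854e-01,
         1.65118265e+03],
       [ 0.00000000e+00,  0.00000000e+00,  0.00000000e+00,
         1.00000000e+00]])}
wrist {'fx': 322.048066471207, 'fy': 322.048066471207, 'cx': 321.3277554697917, 'cy': 198.92011355420937, 'distortion': array([-0.05499945,  0.        ,  0.        ,  0.        ,  0.        ]), 'T_tool_cam': array([[-6.45143584e-04,  9.74217123e-01,  2.25611571e-01,
         6.55067766e+01],
       [ 9.99999777e-01,  6.67523124e-04, -2.29111357e-05,
         1.19445934e-01],
       [-1.72921362e-04,  2.25611506e-01, -9.74217336e-01,
        -2.16502652e+02],
       [ 0.00000000e+00,  0.00000000e+00,  0.00000000e+00,
         1.00000000e+00]])}
```

View pics/scene0.png

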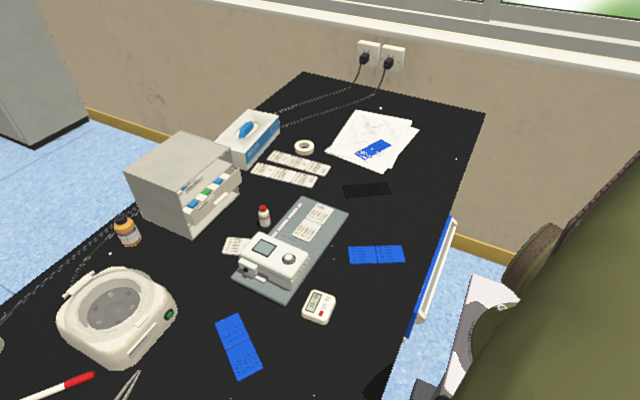

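View pics/top0.png

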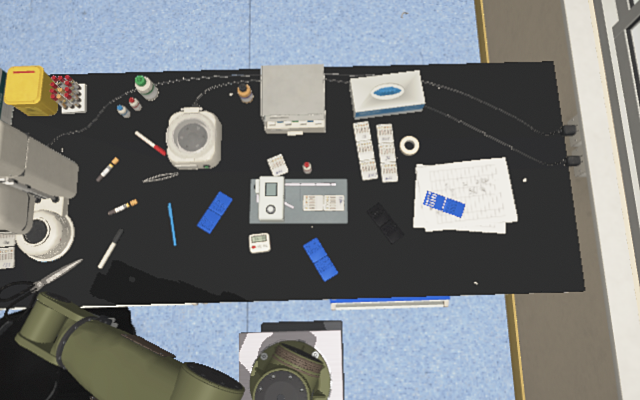

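View pics/wrist0.png

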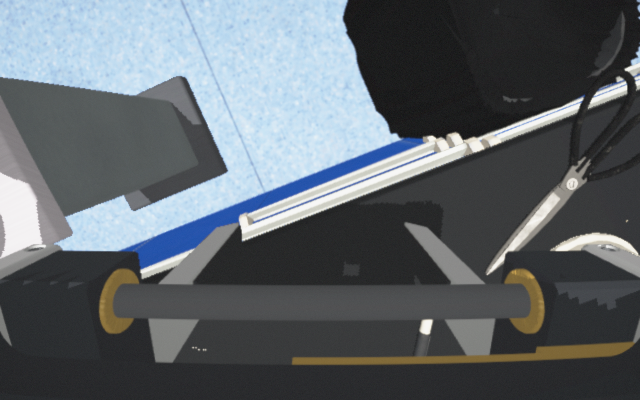

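The top view shows the reader at columns 250–347, rows 178–223, with its head on the left (+y). The white strip is at about columns 303–346. Next I'll build helpers and zoom in.

```bash
cat > h.py <<'E'
import numpy as np, cv2
from cell import manip
from scipy.spatial.transform import Rotation as R
def ray(name,px,T=None):
    m=manip.camera_model(name)
    K=np.array([[m['fx'],0,m['cx']],[0,m['fy'],m['cy']],[0,0,1]])
    u=cv2.undistortPoints(np.array(px,float).reshape(-1,1,2),K,m['distortion']).reshape(-1,2)
    d=np.c_[u[:,0],-u[:,1],-np.ones(len(u))]
    if T is None: T=m['cam_to_world']
    return T[:3,3],d@T[:3,:3].T
def onz(name,px,z,T=None):
    o,d=ray(name,px,T); return o+d*((z-o[2])/d[:,2])[:,None]
def proj(name,P,T=None):
    m=manip.camera_model(name)
    if T is None: T=m['cam_to_world']
    c=(np.array(P,float)-T[:3,3])@T[:3,:3]
    K=np.array([[m['fx'],0,m['cx']],[0,m['fy'],m['cy']],[0,0,1]])
    return cv2.projectPoints((c*[1,-1,-1]),np.zeros(3),np.zeros(3),K,m['distortion'])[0].reshape(-1,2)
def wristT(s):
    m=manip.camera_model('wrist'); A=np.eye(4); A[:3,:3]=R.from_euler('xyz',s['eef_rot']).as_matrix(); A[:3,3]=s['eef_pos']
    return A@m['T_tool_cam']
E
python3 - <<'E'
import cv2
a=cv2.imread('pics/top0.png')[165:255,235:365]; cv2.imwrite('pics/topz.png',cv2.resize(a,None,fx=6,fy=6,interpolation=cv2.INTER_CUBIC))
a=cv2.imread('pics/scene0.png')[185:315,215:355]; cv2.imwrite('pics/scz.png',cv2.resize(a,None,fx=4.5,fy=4.5,interpolation=cv2.INTER_CUBIC))
E
```

```text
(no output)
```

View pics/topz.png

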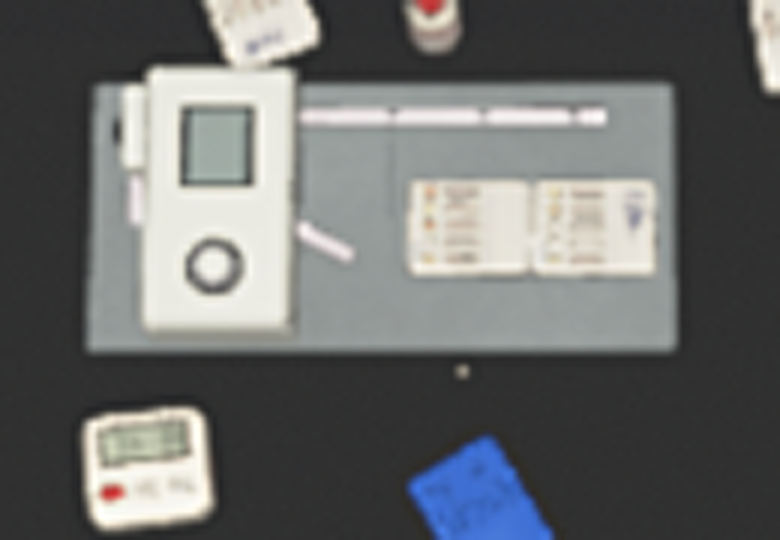

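View pics/scz.png

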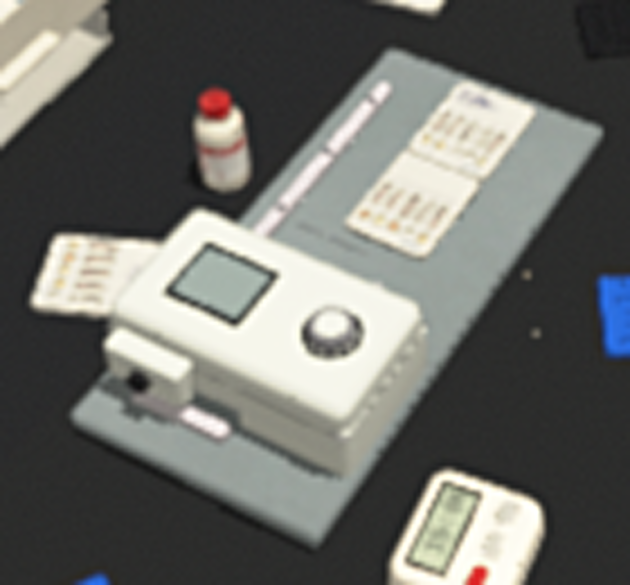

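```bash
python3 - <<'E'
from h import *
def t(u): return np.array([[235+(a+.5)/6-.5,165+(b+.5)/6-.5] for a,b in u])
def s(u): return np.array([[215+(a+.5)/4.5-.5,185+(b+.5)/4.5-.5] for a,b in u])
np.set_printoptions(precision=1,suppress=True)
tc=onz('top',t([(95,83),(676,83),(678,353),(86,353)]),14); print('tray top',tc)
sc=onz('scene',s([(393,47),(604,130),(317,547),(70,418)]),14); print('tray scene -y+x,-y-x,+y-x,+y+x\n',sc)
st=onz('top',t([(410,181),(656,181),(656,274),(409,274)]),19); print('strip top',st)
ss=onz('scene',s([(455,82),(533,106),(423,257),(347,222)]),19); print('strip sc',ss)
print('key', onz('top',t([(214,266)]),74),onz('scene',s([(333,330)]),74))
for P in (tc,sc,st,ss): 
  print('centre',P.mean(0), 'sides',[np.linalg.norm(P[i]-P[i-1]) for i in range(4)])
E
```

```text
tray top [[ 643.5  122.1   14. ]
 [ 634.3 -199.    14. ]
 [ 483.2 -194.7   14. ]
 [ 492.3  125.9   14. ]]
tray scene -y+x,-y-x,+y-x,+y+x
 [[ 630.9 -194.7   14. ]
 [ 483.  -188.3   14. ]
 [ 490.9  130.7   14. ]
 [ 639.9  124.9   14. ]]
strip top [[ 581.8  -51.4   19. ]
 [ 577.9 -185.9   19. ]
 [ 526.1 -184.1   19. ]
 [ 529.9  -50.    19. ]]
strip sc [[ 579.  -179.6   19. ]
 [ 527.5 -182.6   19. ]
 [ 529.8  -47.4   19. ]
 [ 579.9  -50.4   19. ]]
key [[526.2  49.6  74. ]] [[523.4  54.9  74. ]]
centre [563.3 -36.4  14. ] sides [np.float64(151.21764920921657), np.float64(321.2487128444093), np.float64(151.14964980204692), np.float64(320.7624565905614)]
centre [561.2 -31.8  14. ] sides [np.float64(319.79753796814765), np.float64(148.00391999806942), np.float64(319.18357644424714), np.float64(149.184230786471)]
centre [ 553.9 -117.9   19. ] sides [np.float64(51.827355882886), np.float64(134.55657395322203), np.float64(51.82453481448308), np.float64(134.16441704186832)]
centre [ 554. -115.   19.] sides [np.float64(129.22760658262342), np.float64(51.531360895765594), np.float64(135.2835777186414), np.float64(50.197912755804026)]
```

Both views agree on the sizes (tray 151 × 321 mm, strip 134 × 52 mm). The reader is at about (562, -34) with yaw about -1.6°, and the strip sits about 28 mm short of the fence line.

The plan is:
1. Hover beside the strip.
2. Refine the pose with the wrist camera.
3. Push the strip in +x against the fence.
4. Push it in +y to the stop.

```bash
cat >> h.py <<'E'
O=np.array([562.,-34.]); YAW=-0.0275
def r2w(x,y): 
    c,s=np.cos(YAW),np.sin(YAW); return O+np.array([c*x-s*y,s*x+c*y])
def w2r(p):
    c,s=np.cos(YAW),np.sin(YAW); d=np.atleast_2d(p)[:,:2]-O; return np.c_[c*d[:,0]+s*d[:,1],-s*d[:,0]+c*d[:,1]]
def delta(xr,yr,z,yaw):
    s=manip.read_state(); A=R.from_euler('xyz',s['eef_rot'])
    t=np.r_[r2w(xr,yr),z]; B=R.from_euler('xyz',[np.pi,0,yaw])
    return A.inv().apply(t-s['eef_pos'])/1000,(A.inv()*B).as_rotvec(),s
E
python3 - <<'E'
from h import *
np.set_printoptions(precision=4,suppress=True)
print(delta(-50,-83,140,YAW))
E
```

```text
(array([-0.5166, -0.4702,  0.0293]), array([-0.0002,  0.0012,  2.7933]), {'clock': 0.15, 'joints': array([ 1.1284,  0.3003,  1.5214, -0.0001,  1.3207, -0.0666]), 'qd': array([-0.0021, -0.0004, -0.0023,  0.0008,  0.0004, -0.0014]), 'effort': array([  0.0005, -53.1969, -35.2815,   0.0708,   0.0237,  -0.0001]), 'eef_pos': array([201.777 , 511.3983, 168.9269]), 'eef_rot': array([-3.1407, -0.    ,  2.7658]), 'wrist_force': array([-0.1908,  0.3995, -0.3059]), 'moment': array([0.0005, 0.0354, 0.0017]), 'finger_gap': 93.9842665500856})
```

```bash
python3 -m pendant '[{"claw":0.094,"delta_pos":[-0.032,-0.029,0],"rotation":[0,0,0.175]},{"claw":0.094,"delta_pos":[-0.064,-0.058,0],"rotation":[0,0,0.35]},{"claw":0.094,"delta_pos":[-0.096,-0.087,0],"rotation":[0,0,0.525]},{"claw":0.094,"delta_pos":[-0.128,-0.116,0],"rotation":[0,0,0.7]},{"claw":0.094,"delta_pos":[-0.160,-0.145,0],"rotation":[0,0,0.875]},{"claw":0.094,"delta_pos":[-0.192,-0.174,0],"rotation":[0,0,1.05]},{"claw":0.094,"delta_pos":[-0.224,-0.203,0],"rotation":[0,0,1.225]},{"claw":0.094,"delta_pos":[-0.256,-0.232,0],"rotation":[0,0,1.4]},{"claw":0.094,"delta_pos":[-0.288,-0.261,0],"rotation":[0,0,1.575]},{"claw":0.094,"delta_pos":[-0.320,-0.290,0],"rotation":[0,0,1.75]}]'
python3 - <<'E'
from h import *
np.set_printoptions(precision=4,suppress=True)
print(delta(-50,-83,140,YAW)[:2])
E
```

```text
clock: 1.4
eef_pos: [393.4, 122.8, 169.2]
eef_rot: [3.141, 0.001, 1.01]
wrist_force: [0.2, 1.0, 0.5]
finger_gap: 93.9
(array([-0.14  ,  0.2254,  0.0293]), array([0.0005, 0.0007, 1.0375]))
```

```bash
python3 -m pendant '[{"claw":0.094,"delta_pos":[-0.024,0.038,0.005],"rotation":[0,0,0.175]},{"claw":0.094,"delta_pos":[-0.048,0.076,0.01],"rotation":[0,0,0.35]},{"claw":0.094,"delta_pos":[-0.072,0.114,0.015],"rotation":[0,0,0.525]},{"claw":0.094,"delta_pos":[-0.096,0.152,0.02],"rotation":[0,0,0.7]},{"claw":0.094,"delta_pos":[-0.12,0.190,0.025],"rotation":[0,0,0.875]},{"claw":0.094,"delta_pos":[-0.140,0.225,0.029],"rotation":[0,0,1.037]},{"claw":0.094,"delta_pos":[-0.140,0.225,0.029],"rotation":[0,0,1.037]}]'
python3 - <<'E'
from h import *
s=manip.read_state(); im=manip.camera('wrist'); cv2.imwrite('pics/w1.png',im[:,:,::-1])
np.save('w1.npy',wristT(s)); print(s['eef_pos'],s['eef_rot'],s['joints'])
E
```

```text
clock: 2.28
eef_pos: [509.6, -117.1, 139.4]
eef_rot: [3.141, 0.002, -0.031]
wrist_force: [0.4, 0.0, 0.6]
finger_gap: 94.2
[ 509.59282463 -117.13577256  139.3533085 ] [ 3.14112596e+00  1.66339879e-03 -3.09785453e-02] [-2.95470185e-01  2.67679766e-01  1.63434295e+00 -9.35721344e-04
  1.24105362e+00  1.30660794e+00]
```

View pics/w1.png

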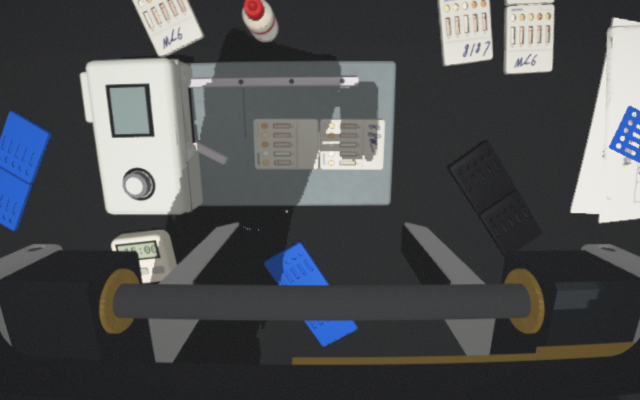

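The wrist view shows the tray at rows 62–205, columns 190–395. The strip is at columns 254–385, rows 119–170, the fence near row 81 and the start key near (137, 184).

```bash
python3 - <<'E'
import cv2
a=cv2.imread('pics/w1.png')[50:220,80:410]; a=cv2.convertScaleAbs(a,alpha=1.6,beta=20); cv2.imwrite('pics/w1z.png',cv2.resize(a,None,fx=2.4,fy=2.4,interpolation=cv2.INTER_CUBIC))
a=cv2.imread('pics/w1.png')[108:180,240:400]; a=cv2.convertScaleAbs(a,alpha=1.8,beta=10); cv2.imwrite('pics/w1y.png',cv2.resize(a,None,fx=5,fy=5,interpolation=cv2.INTER_CUBIC))
E
```

```text
(no output)
```

View pics/w1z.png

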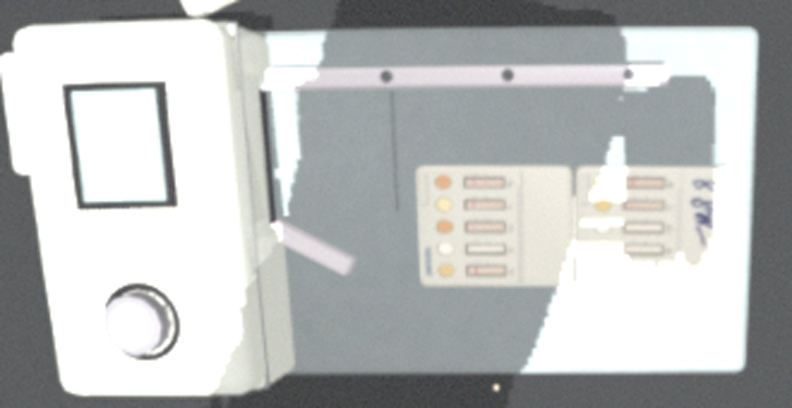

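View pics/w1y.png

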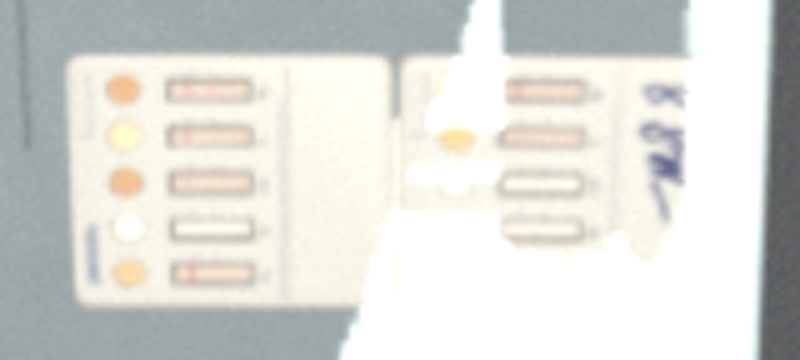

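```bash
python3 - <<'E'
from h import *
np.set_printoptions(precision=1,suppress=True)
T=np.load('w1.npy')
z=lambda u:np.array([[80+(a+.5)/2.4-.5,50+(b+.5)/2.4-.5] for a,b in u])
y=lambda u:np.array([[240+(a+.5)/5-.5,108+(b+.5)/5-.5] for a,b in u])
tr=onz('wrist',z([(290,30),(757,28),(744,372),(290,374)]),14,T); print('tray',tr,w2r(tr))
st=onz('wrist',y([(66,54),(76,307)]),19,T); print('strip lead',w2r(st))
st=onz('wrist',[(384.5,119),(383,170)],19,T); print('strip trail',w2r(st))
f=onz('wrist',z([(300,88),(640,86)]),22,T); print('fence top inner',w2r(f))
f=onz('wrist',z([(278,228),(352,265)]),22,T); print('rail',w2r(f))
print('key',onz('wrist',z([(136,324)]),74,T),w2r(onz('wrist',z([(136,324)]),74,T)))
im=cv2.imread('pics/w1.png'); g=im[:,:,2].astype(int)
print(g[150,370:400]); print(g[112:125,300],g[112:125,360],g[112:125,265]); print(g[163:178,300],g[163:178,340],g[163:178,275])
E
```

```text
tray [[ 640.     0.9   14. ]
 [ 633.9 -194.8   14. ]
 [ 485.8 -191.1   14. ]
 [ 491.4   17.2   14. ]] [[  77.    37. ]
 [  76.3 -158.7]
 [ -71.9 -159.1]
 [ -72.    49.2]]
strip lead [[ 20.8 -14.6]
 [-31.2 -14.2]]
strip trail [[  19.6 -148.9]
 [ -32.8 -149.3]]
fence top inner [[  52.6   31.7]
 [  52.  -109.4]]
rail [[ -5.1  45.7]
 [-21.3  14.5]]
key [[527.2  50.4  74. ]] [[-37.1  83.4]]
[134 123 101 105 131 160 196 216 230 231 230 231 229 212 162 149 150 149
 149 148 144 130 105  61  48  45  48  47  46  47]
[ 85  87  84  84  83  86  98 122 138 139 138 136 136] [ 84  84  83  84  83  82  90 113 134 136 137 136 137] [ 86  86  86  85  84  88  97 123 135 134 132 129 130]
[133 133 132 132 130 124 104  87  83  83  83  83  81  82  82] [202 189 214 231 233 230 199 157 149 151 151 149 150 149 148] [116 111 121 130 131 120 101  86  85  84  84  83  84  82  84]
```

```bash
python3 - <<'E'
from h import *
np.set_printoptions(precision=4,suppress=True)
print(delta(-50,-83,17,YAW)[:2])
E
python3 -m pendant '[{"claw":0.094,"delta_pos":[0,-0.001,0.045],"rotation":[0,0,-0.003]},{"claw":0.094,"delta_pos":[0,-0.001,0.085],"rotation":[0,0,-0.003]},{"claw":0.094,"delta_pos":[0,-0.001,0.11],"rotation":[0,0,-0.003]},{"claw":0.094,"delta_pos":[0,-0.001,0.119],"rotation":[0,0,-0.003]},{"claw":0.094,"delta_pos":[0,-0.001,0.122],"rotation":[0,0,-0.003]},{"claw":0.094,"delta_pos":[0,-0.001,0.122],"rotation":[0,0,-0.003]}]'
python3 - <<'E'
from h import *
np.set_printoptions(precision=4,suppress=True)
d=delta(-40,-83,16.5,YAW); print(d[:2],d[2]['wrist_force'],w2r(d[2]['eef_pos']))
im=manip.camera('wrist'); cv2.imwrite('pics/w2.png',im[:,:,::-1])
E
```

```text
(array([ 0.0007, -0.0004,  0.1227]), array([0.0003, 0.0015, 0.0001]))
clock: 3.08
eef_pos: [509.5, -114.9, 18.5]
eef_rot: [3.141, 0.0, -0.024]
wrist_force: [-1.2, -1.0, 0.3]
finger_gap: 94.1
(array([0.0103, 0.0008, 0.002 ]), array([0.0006, 0.0003, 0.0037])) [-1.1688 -0.9506  0.2706] [[-50.2824 -82.2641]]
```

View pics/w2.png

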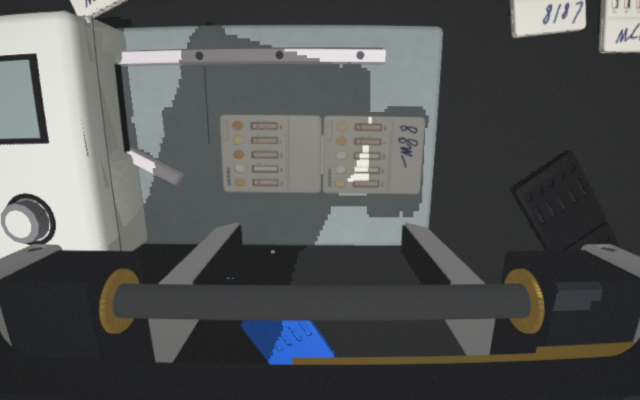

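```bash
python3 - <<'E'
from h import *
np.set_printoptions(precision=1,suppress=True)
s=manip.read_state();T=wristT(s); M=manip.camera_model('wrist')['T_tool_cam']
print(proj('wrist',[[8,47,0],[0,47,0],[-8,47,0],[8,-47,0],[8,60,0]],M))
print('lead',w2r(onz('wrist',[(221,116),(224,191.5)],19,T)),'trail',w2r(onz('wrist',[(425,118),(422,193.5)],19,T)))
print('fence',w2r(onz('wrist',[(130,63),(380,62)],22,T)),'tray -y',w2r(onz('wrist',[(442,28),(430,243)],14,T)))
E
```

```text
[[389.4 207.8]
 [388.8 218.8]
 [388.3 229.7]
 [254.4 207.9]
 [407.9 207.8]]
lead [[ 19.9 -16. ]
 [-30.7 -14.9]] trail [[  19.  -149.9]
 [ -31.7 -151.4]]
fence [[  53.4   40.1]
 [  52.9 -118.4]] tray -y [[  75.8 -159. ]
 [ -69.9 -161.8]]
```

```bash
python3 -m pendant '[{"claw":0.094,"delta_pos":[0,0.001,0.0025],"rotation":[0,0,0.004]},{"claw":0.094,"delta_pos":[0,0.001,0.0025],"rotation":[0,0,0.004]},{"claw":0.094,"delta_pos":[0.006,0.001,0.0025],"rotation":[0,0,0.004]},{"claw":0.094,"delta_pos":[0.012,0.001,0.0025],"rotation":[0,0,0.004]},{"claw":0.094,"delta_pos":[0.016,0.001,0.0025],"rotation":[0,0,0.004]},{"claw":0.094,"delta_pos":[0.020,0.001,0.0025],"rotation":[0,0,0.004]},{"claw":0.094,"delta_pos":[0.024,0.001,0.0025],"rotation":[0,0,0.004]},{"claw":0.094,"delta_pos":[0.028,0.001,0.0025],"rotation":[0,0,0.004]},{"claw":0.094,"delta_pos":[0.030,0.001,0.0025],"rotation":[0,0,0.004]}]'
python3 - <<'E'
from h import *
np.set_printoptions(precision=4,suppress=True)
d=delta(-10,-83,16,YAW); print(d[:2],d[2]['wrist_force'],w2r(d[2]['eef_pos']))
im=manip.camera('wrist'); cv2.imwrite('pics/w3.png',im[:,:,::-1])
E
```

```text
clock: 4.25
eef_pos: [539.7, -116.7, 16.1]
eef_rot: [3.141, 0.0, -0.028]
wrist_force: [0.3, -0.1, 0.1]
finger_gap: 94.0
(array([ 0.01  , -0.0002,  0.0001]), array([ 0.0007,  0.0002, -0.0005])) [ 0.2742 -0.1425  0.1104] [[-20.0117 -83.2436]]
```

View pics/w3.png

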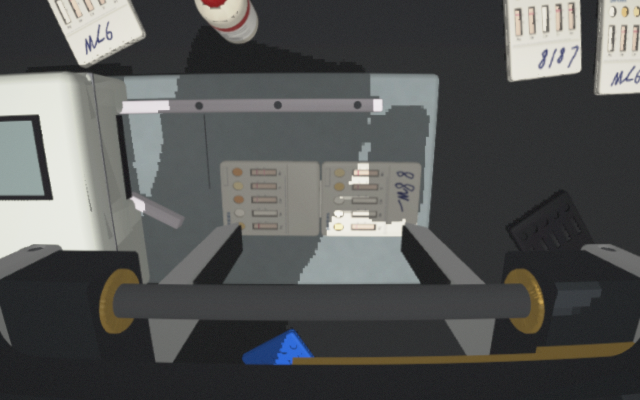

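```bash
python3 - <<'E'
from h import *
np.set_printoptions(precision=1,suppress=True)
s=manip.read_state();T=wristT(s)
print('lead',w2r(onz('wrist',[(221,162)],19,T)),'trail',w2r(onz('wrist',[(422,164)],19,T)), '-x',w2r(onz('wrist',[(300,236)],19,T)))
print('fence',w2r(onz('wrist',[(130,112),(370,111)],22,T)))
im=cv2.imread('pics/w3.png')[90:260,100:460]; im=cv2.convertScaleAbs(im,alpha=1.8,beta=10);cv2.imwrite('pics/w3z.png',cv2.resize(im,None,fx=2.2,fy=2.2,interpolation=cv2.INTER_CUBIC))
E
```

```text
lead [[ 20.5 -16. ]] trail [[  19.  -150.2]] -x [[-31.5 -68. ]]
fence [[  53.7   40.7]
 [  53.1 -113.9]]
```

View pics/w3z.png

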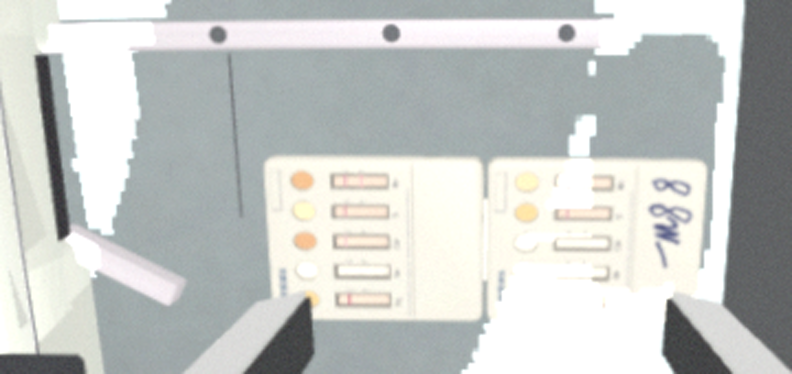

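The strip hasn't moved even though the TCP is nominally past its edge. The fingertips in the picture also look nearer the camera than TCP height. I'll check from the other cameras.

```bash
python3 - <<'E'
from h import *
np.set_printoptions(precision=1,suppress=True)
s=manip.read_state();A=np.eye(4);A[:3,:3]=R.from_euler('xyz',s['eef_rot']).as_matrix();A[:3,3]=s['eef_pos']
P=np.array([[0,47,0],[0,-47,0],[0,0,0]])@A[:3,:3].T+A[:3,3]
for n in('scene','top'):
    im=manip.camera(n)[:,:,::-1].copy(); p=proj(n,P); print(n,p)
    c=p[2].astype(int); a=im[c[1]-70:c[1]+70,c[0]-90:c[0]+90]
    a=cv2.resize(a,None,fx=4.4,fy=4.2,interpolation=cv2.INTER_CUBIC)
    for q in p: cv2.circle(a,tuple(int(v) for v in ((q[0]-c[0]+90)*4.4,(q[1]-c[1]+70)*4.2)),4,(0,255,0),1)
    cv2.imwrite(f'pics/{n}3.png',a)
E
```

```text
scene [[326.3 212. ]
 [308.9 234.9]
 [317.9 223.1]]
top [[337.5 206.9]
 [308.8 206.9]
 [323.1 206.9]]
```

View pics/scene3.png

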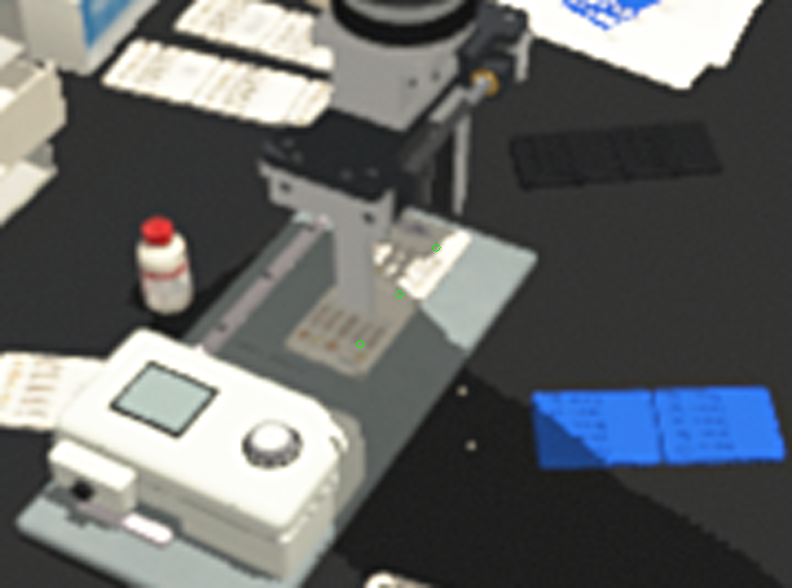

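View pics/top3.png

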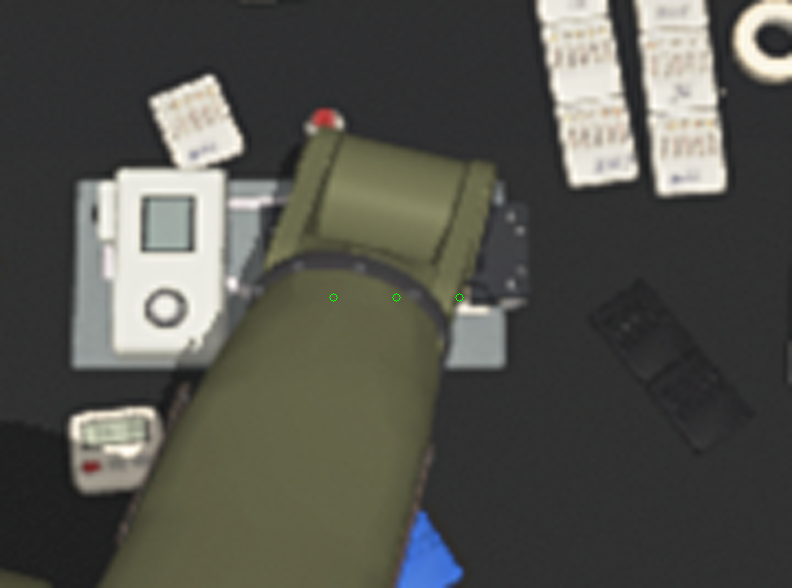

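The scene view puts the finger ends about 25 mm above the reported TCP height, and triangulating the wrist view gives about 38 mm with the jaws fully open. The tips may swing down as the jaws close. I'll rise, change the opening and look.

```bash
python3 -m pendant '[{"claw":0.094,"delta_pos":[0,0,-0.03]},{"claw":0.094,"delta_pos":[0,0,-0.07]},{"claw":0.05,"delta_pos":[0,0,-0.08]},{"claw":0.03,"delta_pos":[0,0,-0.08]},{"claw":0.03,"delta_pos":[0,0,-0.08]},{"claw":0.03,"delta_pos":[0,0,-0.08]}]' || python3 -m pendant '[{"claw":0.094,"delta_pos":[0,0,-0.03],"rotation":[0,0,0]},{"claw":0.094,"delta_pos":[0,0,-0.07],"rotation":[0,0,0]},{"claw":0.03,"delta_pos":[0,0,-0.08],"rotation":[0,0,0]},{"claw":0.03,"delta_pos":[0,0,-0.08],"rotation":[0,0,0]},{"claw":0.03,"delta_pos":[0,0,-0.08],"rotation":[0,0,0]},{"claw":0.03,"delta_pos":[0,0,-0.08],"rotation":[0,0,0]}]'
cat >> h.py <<'E'
def look(tag,cams=('wrist','scene')):
    s=manip.read_state();A=np.eye(4);A[:3,:3]=R.from_euler('xyz',s['eef_rot']).as_matrix();A[:3,3]=s['eef_pos']
    g=s['finger_gap']/2
    P=np.array([[8,g,0],[8,-g,0],[0,0,0]])@A[:3,:3].T+A[:3,3]
    for n in cams:
        im=manip.camera(n)[:,:,::-1].copy()
        cv2.imwrite(f'pics/{n}_{tag}_raw.png',im)
        T=wristT(s) if n=='wrist' else None
        p=proj(n,P,T); print(n,p.round(1).tolist())
        if n=='wrist': np.save(f'{tag}.npy',T); a=im; o=np.zeros(2); f=1
        else:
            c=p[2].astype(int); o=c-[90,70]; f=4; a=im[max(o[1],0):c[1]+70,max(o[0],0):c[0]+90]; o=np.maximum(o,0); a=cv2.resize(a,None,fx=4,fy=4,interpolation=cv2.INTER_CUBIC)
        for q in p: cv2.circle(a,tuple(int(v) for v in (q-o)*f),3,(0,255,0),1)
        cv2.imwrite(f'pics/{n}_{tag}.png',a)
    print(s['clock'],s['eef_pos'].round(1),w2r(s['eef_pos']).round(1),s['wrist_force'].round(2),s['finger_gap'].round(1))
E
python3 -c "
from h import *
look('c4')"
```

```text
clock: 5.15
eef_pos: [539.0, -116.5, 94.9]
eef_rot: [3.141, 0.002, -0.028]
wrist_force: [0.2, 0.4, -0.6]
finger_gap: 58.0
wrist [[363.6, 207.8], [280.1, 207.9], [321.9, 218.9]]
scene [[320.9, 193.3], [309.5, 207.3], [318.2, 201.2]]$[0]: bad value
Traceback (most recent call last):
  File "h.py", line 45, in look
    print(s['clock'],s['eef_pos'].round(1),w2r(s['eef_pos']).round(1),s['wrist_force'].round(2),s['finger_gap'].round(1))
                                                                                                ^^^^^^^^^^^^^^^^^^^^^
AttributeError: 'float' object has no attribute 'round'
```

View pics/wrist_c4.png

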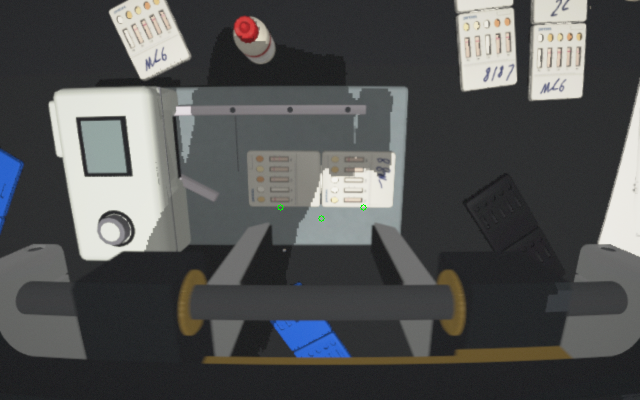

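View pics/scene_c4.png

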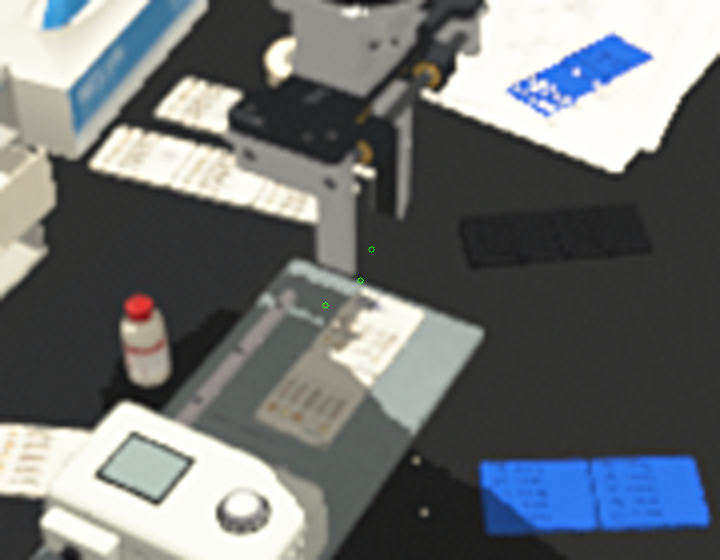

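```bash
sed -i "s/s\['finger_gap'\].round(1)/round(s['finger_gap'],1)/" h.py; python3 - <<'E'
import cv2
a=cv2.imread('pics/wrist_c4_raw.png')[200:260,220:420]; a=cv2.convertScaleAbs(a,alpha=1.5,beta=20); cv2.imwrite('pics/a1.png',cv2.resize(a,None,fx=4,fy=4,interpolation=cv2.INTER_CUBIC))
a=cv2.imread('pics/scene_c4_raw.png')[150:210,280:350]; cv2.imwrite('pics/a2.png',cv2.resize(a,None,fx=8,fy=8,interpolation=cv2.INTER_CUBIC))
E
```

```text
(no output)
```

View pics/a1.png

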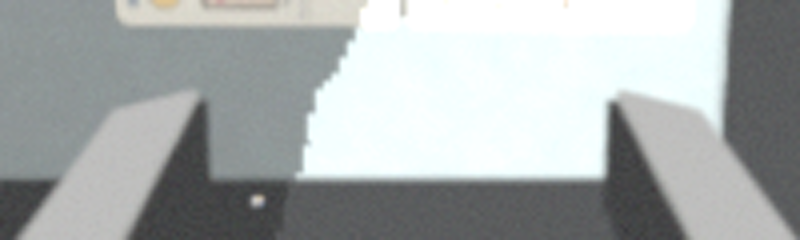

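View pics/a2.png

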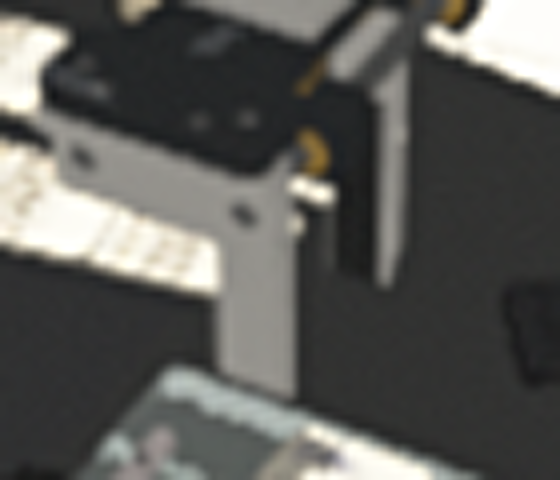

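```bash
python3 - <<'E'
from h import *
np.set_printoptions(precision=1,suppress=True)
T=np.load('c4.npy'); M=manip.camera_model('wrist')['T_tool_cam']; A=T@np.linalg.inv(M)
def tri(pw,ps):
    o1,d1=ray('wrist',[pw],T);o2,d2=ray('scene',[ps]); d1=d1[0]/np.linalg.norm(d1);d2=d2[0]/np.linalg.norm(d2)
    t=np.linalg.lstsq(np.c_[d1,-d2],o2-o1,rcond=None)[0]; a=o1+t[0]*d1;b=o2+t[1]*d2
    X=(a+b)/2; print(X,'miss',np.linalg.norm(a-b),'tool',np.linalg.inv(A)@np.r_[X,1])
tri((247.4,227.5),(306.7,196))
tri((269.5,222.5),(306.7,196))
E
```

```text
[548.6 -75.6 141.4] miss 1.161950352840352 tool [  8.4 -41.1 -46.4   1. ]
[551.  -85.2 133.4] miss 4.242370647552613 tool [ 11.  -31.6 -38.4   1. ]
```

Triangulation puts the finger end corner at tool (8, -41, -46). Its x and y match the given sizes, but it sits about 40 mm behind the reported TCP along z. The real tips are therefore well above where the TCP claims, which also explains the lack of contact. I'll settle it by touching down gently on empty tray beside the strip.

```bash
python3 -m pendant '[{"claw":0.094,"delta_pos":[-0.03,0,0]},{"claw":0.094,"delta_pos":[-0.03,0,0.03]},{"claw":0.094,"delta_pos":[-0.03,0,0.06]},{"claw":0.094,"delta_pos":[-0.03,0,0.085]},{"claw":0.094,"delta_pos":[-0.03,0,0.095]},{"claw":0.094,"delta_pos":[-0.03,0,0.1]},{"claw":0.094,"delta_pos":[-0.03,0,0.102]},{"claw":0.094,"delta_pos":[-0.03,0,0.104]},{"claw":0.094,"delta_pos":[-0.03,0,0.106]}]'
python3 -c "
from h import *
look('c5')"
```

```text
wrist [[357.4, 207.8], [286.3, 207.9], [321.9, 218.9]]
scene [[320.1, 194.2], [310.3, 206.1], [318.1, 201.1]]
5.25 [ 539.2 -116.5   95.4] [[-20.5 -83.1]] [-0.13  0.09  0.08] 49.4$[0]: bad value
```

View pics/scene_c5.png

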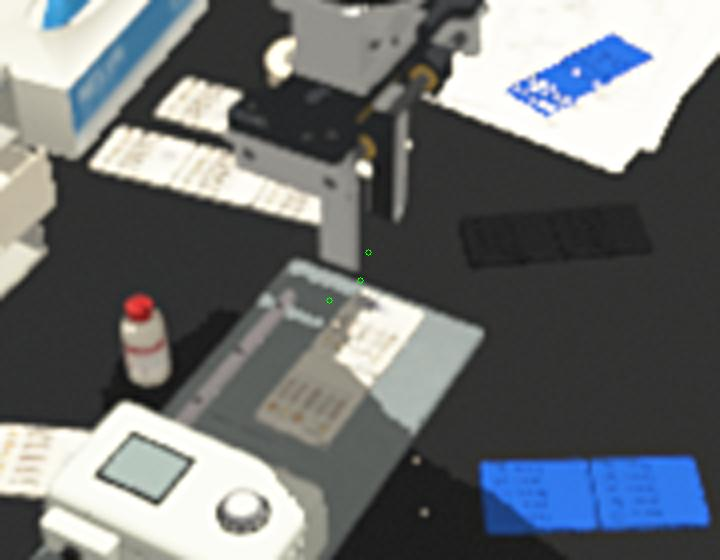

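View pics/wrist_c5.png

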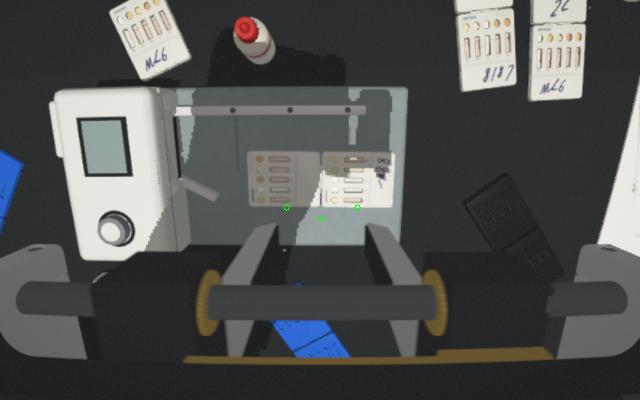

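That call was refused because every row needs "rotation", so I'll resend it.

```bash
python3 -m pendant '[{"claw":0.094,"delta_pos":[-0.03,0,0],"rotation":[0,0,0]},{"claw":0.094,"delta_pos":[-0.03,0,0.03],"rotation":[0,0,0]},{"claw":0.094,"delta_pos":[-0.03,0,0.06],"rotation":[0,0,0]},{"claw":0.094,"delta_pos":[-0.03,0,0.085],"rotation":[0,0,0]},{"claw":0.094,"delta_pos":[-0.03,0,0.095],"rotation":[0,0,0]},{"claw":0.094,"delta_pos":[-0.03,0,0.1],"rotation":[0,0,0]},{"claw":0.094,"delta_pos":[-0.03,0,0.102],"rotation":[0,0,0]},{"claw":0.094,"delta_pos":[-0.03,0,0.104],"rotation":[0,0,0]}]'
python3 -c "
from h import *
look('c5')"
```

```text
clock: 6.35
eef_pos: [509.7, -115.9, -7.7]
eef_rot: [3.141, -0.0, -0.028]
wrist_force: [0.5, 0.2, -0.2]
finger_gap: 94.0
wrist [[389.4, 207.8], [254.3, 207.9], [321.9, 218.9]]
scene [[333.4, 221.0], [316.5, 244.3], [327.9, 233.4]]
6.35 [ 509.7 -115.9   -7.7] [[-50.  -83.3]] [ 0.54  0.17 -0.22] 94.0
```

View pics/scene_c5.png

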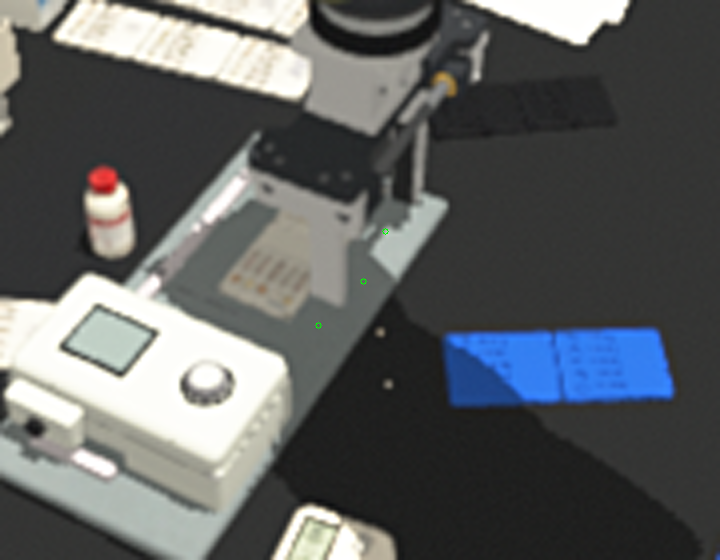

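View pics/wrist_c5.png

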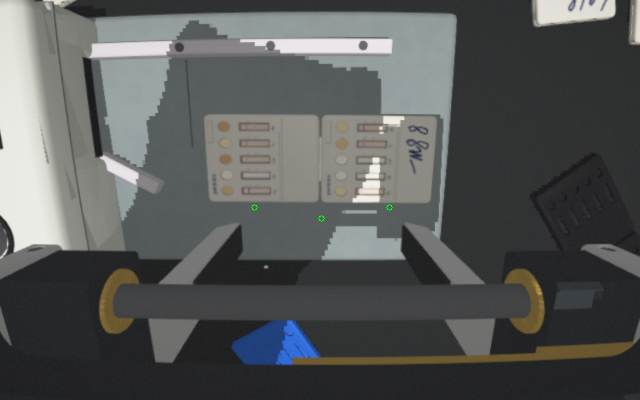

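The TCP reads -7.7 mm with no contact, and the fingertips are visibly above the tray, so the tool z offset is real. I'll keep going down in small steps to find the tray.

```bash
python3 -m pendant '[{"claw":0.094,"delta_pos":[0,0,0.003],"rotation":[0,0,0]},{"claw":0.094,"delta_pos":[0,0,0.005],"rotation":[0,0,0]},{"claw":0.094,"delta_pos":[0,0,0.007],"rotation":[0,0,0]},{"claw":0.094,"delta_pos":[0,0,0.008],"rotation":[0,0,0]}]'; python3 -m pendant '[{"claw":0.094,"delta_pos":[0,0,0.002],"rotation":[0,0,0]},{"claw":0.094,"delta_pos":[0,0,0.003],"rotation":[0,0,0]},{"claw":0.094,"delta_pos":[0,0,0.004],"rotation":[0,0,0]}]'
```

```text
clock: 6.95
eef_pos: [509.4, -115.8, -16.2]
eef_rot: [3.141, 0.001, -0.028]
wrist_force: [0.4, -0.6, 1.2]
finger_gap: 94.1
clock: 7.32
eef_pos: [509.4, -115.8, -20.3]
eef_rot: [3.141, 0.0, -0.028]
wrist_force: [0.6, 0.6, 0.3]
finger_gap: 93.7
```

```bash
python3 -c "
from h import *
look('c6')"
```

```text
wrist [[389.2, 207.8], [254.6, 207.9], [321.9, 218.9]]
scene [[333.3, 224.3], [316.6, 247.5], [327.9, 236.6]]
7.325 [ 509.4 -115.8  -20.3] [[-50.3 -83.2]] [0.55 0.61 0.34] 93.7
```

View pics/scene_c6.png

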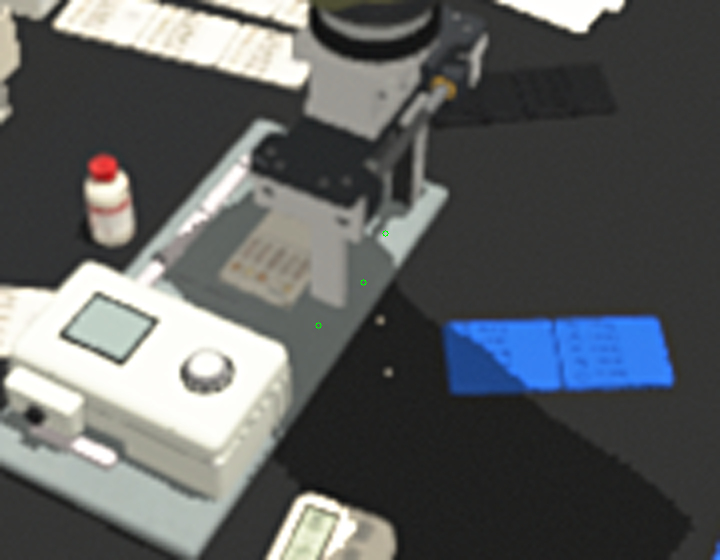

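```bash
python3 -m pendant '[{"claw":0.094,"delta_pos":[0,0,0.001],"rotation":[0,0,0]},{"claw":0.094,"delta_pos":[0,0,0.002],"rotation":[0,0,0]}]'; python3 -m pendant '[{"claw":0.094,"delta_pos":[0,0,0.001],"rotation":[0,0,0]},{"claw":0.094,"delta_pos":[0,0,0.001],"rotation":[0,0,0]}]'; python3 -m pendant '[{"claw":0.094,"delta_pos":[0,0,0.001],"rotation":[0,0,0]},{"claw":0.094,"delta_pos":[0,0,0.001],"rotation":[0,0,0]}]'
```

```text
clock: 7.68
eef_pos: [509.5, -115.8, -21.9]
eef_rot: [3.141, 0.0, -0.028]
wrist_force: [-6.0, 2.0, 16.1]
finger_gap: 94.1
clock: 7.92
eef_pos: [509.5, -115.8, -21.9]
eef_rot: [3.141, 0.0, -0.028]
wrist_force: [-7.5, 1.6, 15.3]
finger_gap: 93.8
clock: 8.18
eef_pos: [509.5, -115.8, -21.9]
eef_rot: [3.141, 0.0, -0.028]
wrist_force: [-7.5, 1.0, 17.1]
finger_gap: 93.9
```

Contact comes at TCP z = -21.9 with +16 N, and the tray is at 14 mm, so the tips sit 35.9 mm above the reported TCP. I'll push with the TCP near -20, which puts the tips 2 mm above the tray. Next I rise 2 mm and push the strip towards the fence.

```bash
python3 -m pendant '[{"claw":0.094,"delta_pos":[0,0,-0.0022],"rotation":[0,0,0]},{"claw":0.094,"delta_pos":[0,0,-0.0022],"rotation":[0,0,0]},{"claw":0.094,"delta_pos":[0.006,0,-0.0022],"rotation":[0,0,0]},{"claw":0.094,"delta_pos":[0.010,0,-0.0022],"rotation":[0,0,0]},{"claw":0.094,"delta_pos":[0.013,0,-0.0022],"rotation":[0,0,0]},{"claw":0.094,"delta_pos":[0.016,0,-0.0022],"rotation":[0,0,0]},{"claw":0.094,"delta_pos":[0.019,0,-0.0022],"rotation":[0,0,0]},{"claw":0.094,"delta_pos":[0.022,0,-0.0022],"rotation":[0,0,0]},{"claw":0.094,"delta_pos":[0.025,0,-0.0022],"rotation":[0,0,0]},{"claw":0.094,"delta_pos":[0.026,0,-0.0022],"rotation":[0,0,0]}]'
python3 -c "
from h import *
look('c7',('wrist',))"
```

```text
clock: 9.43
eef_pos: [535.7, -116.6, -19.7]
eef_rot: [3.141, 0.0, -0.028]
wrist_force: [-1.1, -0.2, 0.3]
finger_gap: 94.1
wrist [[389.4, 207.8], [254.3, 207.9], [321.9, 218.9]]
9.425 [ 535.7 -116.6  -19.7] [[-24.1 -83.3]] [-1.1  -0.19  0.33] 94.1
```

View pics/wrist_c7.png

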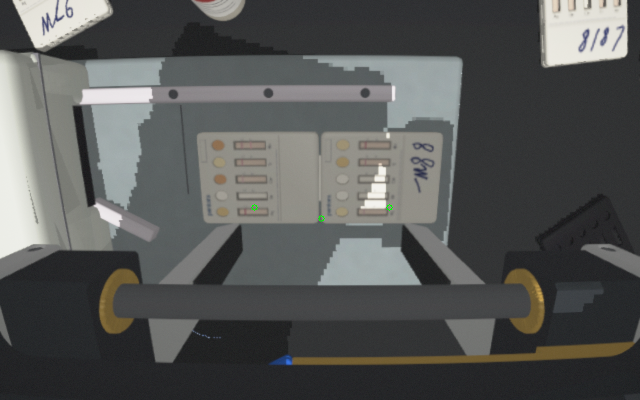

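The strip's near edge (row ~222) now lies against the fingertips, and the gap to the fence has shrunk. I'll continue in the same direction.

```bash
python3 - <<'E'
from h import *
np.set_printoptions(precision=1,suppress=True)
T=np.load('c7.npy')
print('strip',w2r(onz('wrist',[(197,134),(441,133),(203,222),(438,222)],19,T)),'fence',w2r(onz('wrist',[(100,102),(380,100)],22,T)))
E
python3 -m pendant '[{"claw":0.094,"delta_pos":[0.003,0,0],"rotation":[0,0,0]},{"claw":0.094,"delta_pos":[0.006,0,0],"rotation":[0,0,0]},{"claw":0.094,"delta_pos":[0.009,0,0],"rotation":[0,0,0]},{"claw":0.094,"delta_pos":[0.011,0,0],"rotation":[0,0,0]},{"claw":0.094,"delta_pos":[0.013,0,0],"rotation":[0,0,0]},{"claw":0.094,"delta_pos":[0.014,0,0],"rotation":[0,0,0]}]'
python3 -c "
from h import *
look('c8',('wrist',))"
```

```text
strip [[  35.8  -15. ]
 [  36.2 -148.3]
 [ -14.4  -14.2]
 [ -14.5 -150.7]] fence [[  53.6   35.9]
 [  53.1 -113.7]]
clock: 10.22
eef_pos: [549.8, -116.9, -19.8]
eef_rot: [3.141, 0.0, -0.028]
wrist_force: [-0.6, 0.7, -0.7]
finger_gap: 94.2
wrist [[389.5, 207.8], [254.2, 207.9], [321.9, 218.9]]
10.225 [ 549.8 -116.9  -19.8] [[-10.  -83.2]] [-0.56  0.71 -0.72] 94.2
```

View pics/wrist_c8.png

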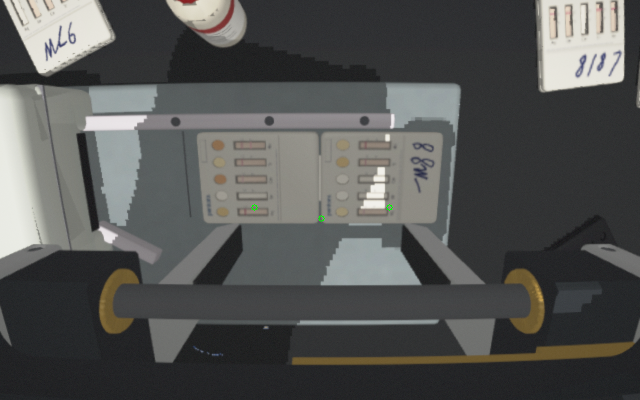

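```bash
python3 -m pendant '[{"claw":0.094,"delta_pos":[0.001,0,0],"rotation":[0,0,0]},{"claw":0.094,"delta_pos":[0.0015,0,0],"rotation":[0,0,0]}]';python3 -m pendant '[{"claw":0.094,"delta_pos":[0.001,0,0],"rotation":[0,0,0]},{"claw":0.094,"delta_pos":[0.001,0,0],"rotation":[0,0,0]}]'
```

```text
clock: 10.52
eef_pos: [551.4, -117.0, -19.7]
eef_rot: [3.141, 0.0, -0.028]
wrist_force: [-0.5, -0.3, -0.6]
finger_gap: 94.2
clock: 10.78
eef_pos: [551.6, -117.0, -19.9]
eef_rot: [3.141, 0.002, -0.028]
wrist_force: [-6.7, -0.5, 4.0]
finger_gap: 94.0
```

The force jumps to -6.7 N in x: the strip is against the fence at TCP x = 551.6, which puts the fence at x_r ≈ 51.8 and moves the reader origin to x ≈ 563.8. Next I back off, rise, narrow the jaws and turn 90°.

```bash
sed -i 's/^O=.*; YAW/O=np.array([563.8,-34.]); YAW/' h.py
python3 -m pendant '[{"claw":0.094,"delta_pos":[-0.006,0,0],"rotation":[0,0,0]},{"claw":0.094,"delta_pos":[-0.010,0,-0.01],"rotation":[0,0,0]},{"claw":0.05,"delta_pos":[-0.010,0,-0.06],"rotation":[0,0,0]},{"claw":0.016,"delta_pos":[-0.010,0,-0.075],"rotation":[0,0,0]}]'
python3 - <<'E'
from h import *
np.set_printoptions(precision=4,suppress=True)
print(delta(24,-168,55,YAW+np.pi/2)[:2])
E
```

```text
clock: 11.28
eef_pos: [543.0, -117.1, 58.7]
eef_rot: [3.14, -0.003, -0.028]
wrist_force: [-0.0, 0.2, -0.3]
finger_gap: 77.6
(array([0.0425, 0.0844, 0.0039]), array([ 0.0033, -0.0008, -1.5712]))
```

```bash

python3 -m pendant '[{"claw":0.016,"delta_pos":[0.005,0.010,0],"rotation":[0,0,-0.175]},{"claw":0.016,"delta_pos":[0.010,0.020,0],"rotation":[0,0,-0.35]},{"claw":0.016,"delta_pos":[0.015,0.03,0],"rotation":[0,0,-0.525]},{"claw":0.016,"delta_pos":[0.02,0.04,0],"rotation":[0,0,-0.7]},{"claw":0.016,"delta_pos":[0.025,0.05,0],"rotation":[0,0,-0.875]},{"claw":0.016,"delta_pos":[0.03,0.06,0],"rotation":[0,0,-1.05]},{"claw":0.016,"delta_pos":[0.035,0.07,0],"rotation":[0,0,-1.225]},{"claw":0.016,"delta_pos":[0.04,0.08,0.002],"rotation":[0,0,-1.4]},{"claw":0.016,"delta_pos":[0.0425,0.0845,0.004],"rotation":[0.003,0,-1.571]},{"claw":0.016,"delta_pos":[0.0425,0.0845,0.004],"rotation":[0.003,0,-1.571]}]'
python3 - <<'E'
from h import *
np.set_printoptions(precision=4,suppress=True)
look('c9')
print(delta(24,-168,-20,YAW+np.pi/2)[:2])
E
```

```text
clock: 12.52
eef_pos: [582.9, -202.9, 54.6]
eef_rot: [3.141, -0.0, 1.542]
wrist_force: [0.5, 0.4, -0.2]
finger_gap: 15.9
wrist [[333.5, 208.9], [310.6, 209.0], [322.0, 220.0]]
scene [[314.4, 188.4], [319.5, 190.3], [318.4, 187.7]]
12.525 [ 582.9 -202.9   54.6] [[  23.8 -168.3]] [ 0.48  0.39 -0.2 ] 15.9
(array([-0.0001,  0.0001,  0.0749]), array([ 0.0006, -0.0004, -0.0043]))
```

View pics/wrist_c9.png

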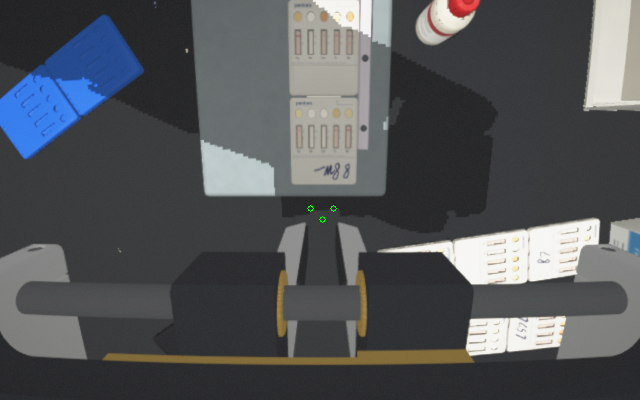

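View pics/scene_c9.png

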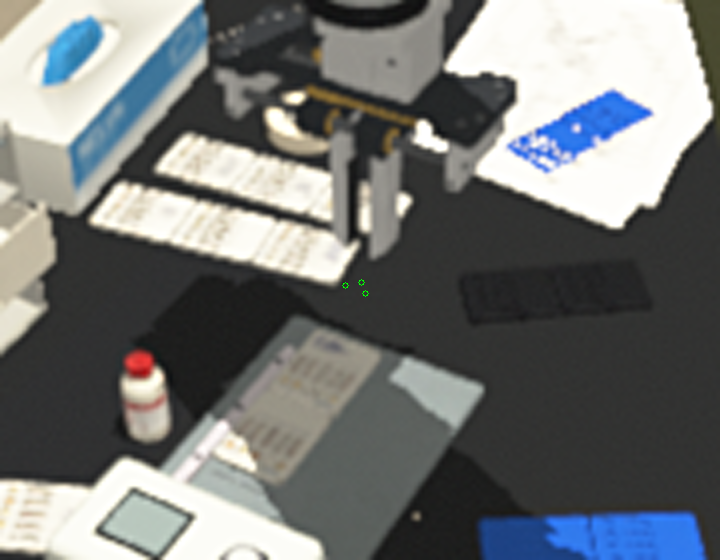

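The strip lies flush along the fence, and its trailing end is at row 184, columns 291–357. I'll descend behind it.

```bash
python3 - <<'E'
from h import *
np.set_printoptions(precision=1,suppress=True)
T=np.load('c9.npy')
print('strip trail',w2r(onz('wrist',[(292,184),(357,184)],19,T)),'tray end',w2r(onz('wrist',[(205,195),(385,195)],14,T)))
E
python3 -m pendant '[{"claw":0.016,"delta_pos":[0,0,0.03],"rotation":[0,0,-0.004]},{"claw":0.016,"delta_pos":[0,0,0.058],"rotation":[0,0,-0.004]},{"claw":0.016,"delta_pos":[0,0,0.07],"rotation":[0,0,-0.004]},{"claw":0.016,"delta_pos":[0,0,0.0745],"rotation":[0,0,-0.004]},{"claw":0.016,"delta_pos":[0,0,0.0745],"rotation":[0,0,-0.004]}]'
python3 - <<'E'
from h import *
np.set_printoptions(precision=4,suppress=True)
look('d1')
print(delta(24,-13,-19.8,YAW+np.pi/2)[:2])
E
```

```text
strip trail [[  -0.  -149.1]
 [  51.7 -149.3]] tray end [[ -72.5 -159. ]
 [  75.5 -159.4]]
clock: 13.25
eef_pos: [583.4, -202.6, -18.9]
eef_rot: [3.14, -0.0, 1.542]
wrist_force: [0.1, 0.1, -0.5]
finger_gap: 16.3
wrist [[333.7, 208.9], [310.3, 209.0], [322.0, 220.0]]
scene [[314.3, 207.8], [319.2, 209.7], [318.1, 207.1]]
13.25 [ 583.4 -202.6  -18.9] [[  24.2 -168. ]] [ 0.05  0.05 -0.54] 16.3
(array([ 0.1551, -0.0005,  0.0012]), array([ 0.0019,  0.0001, -0.0007]))
```

View pics/wrist_d1.png

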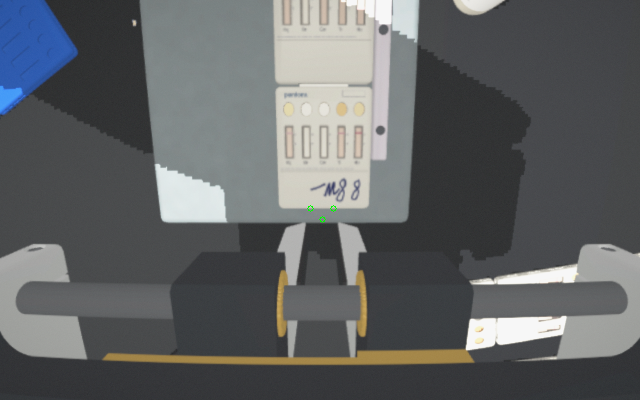

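View pics/scene_d1.png

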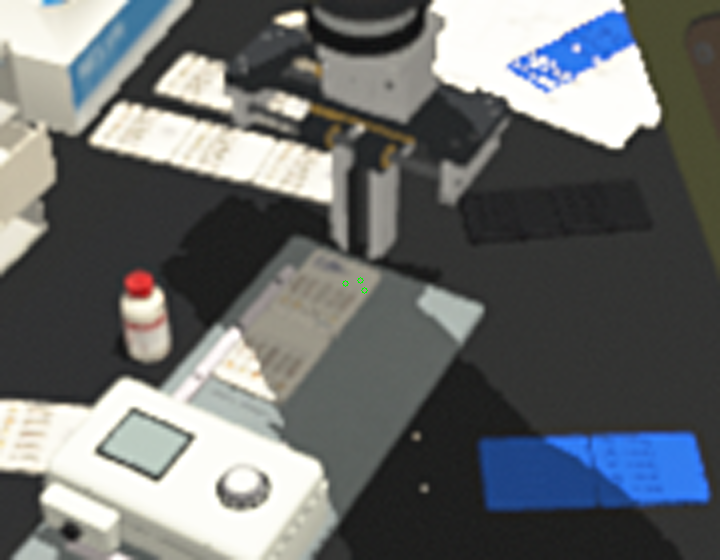

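```bash
python3 -m pendant '[{"claw":0.016,"delta_pos":[0.003,0,0.001],"rotation":[0.002,0,0]},{"claw":0.016,"delta_pos":[0.008,0,0.001],"rotation":[0.002,0,0]},{"claw":0.016,"delta_pos":[0.012,0,0.001],"rotation":[0.002,0,0]},{"claw":0.016,"delta_pos":[0.018,0,0.001],"rotation":[0.002,0,0]},{"claw":0.016,"delta_pos":[0.024,0,0.001],"rotation":[0.002,0,0]},{"claw":0.016,"delta_pos":[0.030,0,0.001],"rotation":[0.002,0,0]},{"claw":0.016,"delta_pos":[0.036,0,0.001],"rotation":[0.002,0,0]},{"claw":0.016,"delta_pos":[0.042,0,0.001],"rotation":[0.002,0,0]},{"claw":0.016,"delta_pos":[0.048,0,0.001],"rotation":[0.002,0,0]},{"claw":0.016,"delta_pos":[0.052,0,0.001],"rotation":[0.002,0,0]}]'
python3 - <<'E'
from h import *
np.set_printoptions(precision=4,suppress=True)
look('d2')
print(delta(24,-13,-19.8,YAW+np.pi/2)[:2])
E
```

```text
clock: 14.6
eef_pos: [585.0, -150.3, -19.6]
eef_rot: [-3.141, 0.0, 1.543]
wrist_force: [0.4, 0.1, 0.2]
finger_gap: 16.1
wrist [[333.6, 208.9], [310.4, 209.0], [322.0, 220.0]]
scene [[305.0, 219.5], [310.0, 221.5], [308.9, 218.7]]
14.6 [ 585.  -150.3  -19.6] [[  24.4 -115.7]] [0.42 0.15 0.22] 16.1
(array([ 0.1026, -0.0004,  0.0001]), array([-0.0002,  0.    , -0.0003]))
```

View pics/wrist_d2.png

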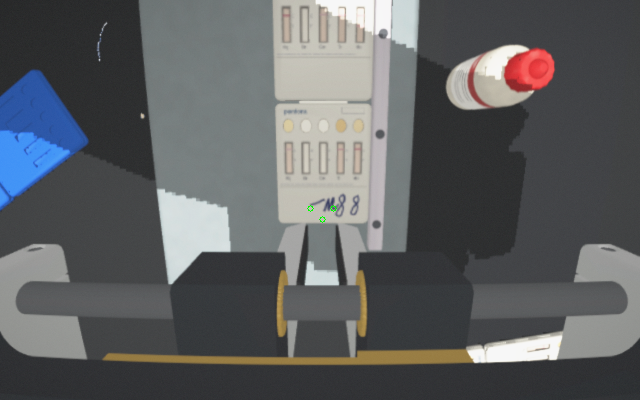

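View pics/scene_d2.png

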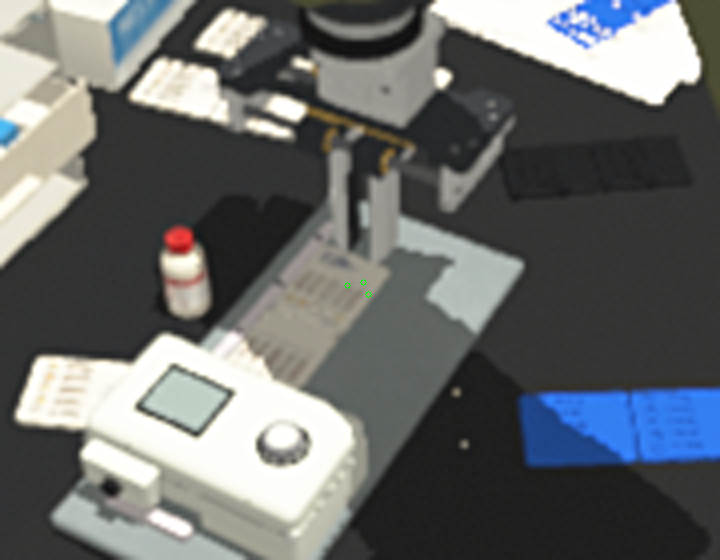

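The strip is flush with the fence and flat against both tips. I'll push on into the mouth.

```bash
python3 -m pendant '[{"claw":0.016,"delta_pos":[0.004,0,0],"rotation":[0,0,0]},{"claw":0.016,"delta_pos":[0.009,0,0],"rotation":[0,0,0]},{"claw":0.016,"delta_pos":[0.013,0,0],"rotation":[0,0,0]},{"claw":0.016,"delta_pos":[0.017,0,0],"rotation":[0,0,0]},{"claw":0.016,"delta_pos":[0.021,0,0],"rotation":[0,0,0]},{"claw":0.016,"delta_pos":[0.025,0,0],"rotation":[0,0,0]},{"claw":0.016,"delta_pos":[0.03,0,0],"rotation":[0,0,0]},{"claw":0.016,"delta_pos":[0.036,0,0],"rotation":[0,0,0]},{"claw":0.016,"delta_pos":[0.042,0,0],"rotation":[0,0,0]},{"claw":0.016,"delta_pos":[0.046,0,0],"rotation":[0,0,0]}]'
python3 - <<'E'
from h import *
np.set_printoptions(precision=4,suppress=True)
look('d3',('wrist',))
print(delta(24,-13,-19.8,YAW+np.pi/2)[:2])
E
```

```text
clock: 15.95
eef_pos: [586.3, -103.8, -19.6]
eef_rot: [-3.141, 0.0, 1.543]
wrist_force: [0.0, -0.3, 0.0]
finger_gap: 16.0
wrist [[333.5, 208.9], [310.5, 209.0], [322.0, 220.0]]
15.95 [ 586.3 -103.8  -19.6] [[ 24.5 -69.2]] [ 0.01 -0.3   0.02] 16.0
(array([ 0.0559, -0.0004,  0.0002]), array([-0.0002, -0.    ,  0.0001]))
```

View pics/wrist_d3.png

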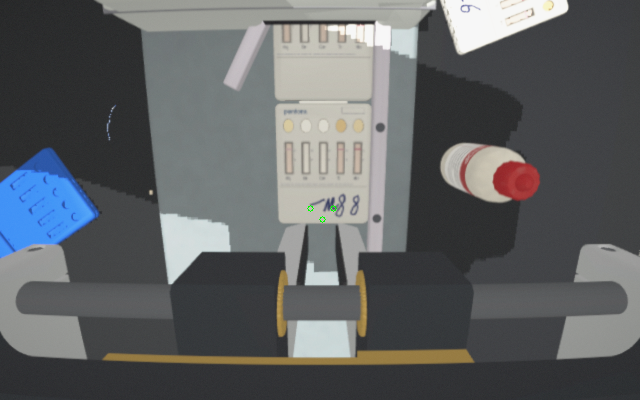

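The leading end is inside the passage and the strip is still aligned. I'll push another 50 mm, then approach the stop in small steps.

```bash
python3 -m pendant '[{"claw":0.016,"delta_pos":[0.005,0,0],"rotation":[0,0,0]},{"claw":0.016,"delta_pos":[0.011,0,0],"rotation":[0,0,0]},{"claw":0.016,"delta_pos":[0.017,0,0],"rotation":[0,0,0]},{"claw":0.016,"delta_pos":[0.023,0,0],"rotation":[0,0,0]},{"claw":0.016,"delta_pos":[0.029,0,0],"rotation":[0,0,0]},{"claw":0.016,"delta_pos":[0.035,0,0],"rotation":[0,0,0]},{"claw":0.016,"delta_pos":[0.041,0,0],"rotation":[0,0,0]},{"claw":0.016,"delta_pos":[0.046,0,0],"rotation":[0,0,0]},{"claw":0.016,"delta_pos":[0.049,0,0],"rotation":[0,0,0]},{"claw":0.016,"delta_pos":[0.05,0,0],"rotation":[0,0,0]}]'
python3 - <<'E'
from h import *
np.set_printoptions(precision=4,suppress=True)
look('d4',('wrist',))
E
```

```text
clock: 17.25
eef_pos: [587.7, -53.4, -19.6]
eef_rot: [-3.141, -0.0, 1.544]
wrist_force: [-0.6, 0.0, -0.6]
finger_gap: 16.1
wrist [[333.6, 208.9], [310.4, 209.0], [322.0, 220.0]]
17.25 [587.7 -53.4 -19.6] [[ 24.4 -18.7]] [-0.59  0.03 -0.63] 16.1
```

View pics/wrist_d4.png

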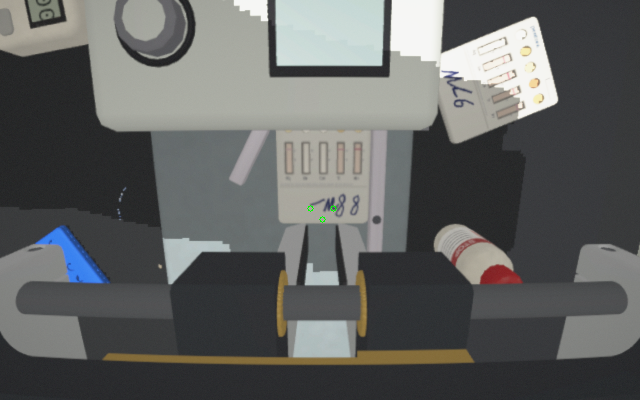

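```bash
python3 -m pendant '[{"claw":0.016,"delta_pos":[0.002,0,0],"rotation":[0,0,0]},{"claw":0.016,"delta_pos":[0.004,0,0],"rotation":[0,0,0]},{"claw":0.016,"delta_pos":[0.004,0,0],"rotation":[0,0,0]}]'; for i in 1; do python3 -m pendant '[{"claw":0.016,"delta_pos":[0.001,0,0],"rotation":[0,0,0]},{"claw":0.016,"delta_pos":[0.0015,0,0],"rotation":[0,0,0]}]'; done
```

```text
clock: 17.68
eef_pos: [587.8, -49.8, -19.6]
eef_rot: [-3.141, 0.001, 1.544]
wrist_force: [0.2, -4.7, -0.9]
finger_gap: 16.2
clock: 17.92
eef_pos: [587.9, -49.5, -19.5]
eef_rot: [3.142, 0.002, 1.543]
wrist_force: [-0.5, -11.5, -0.2]
finger_gap: 16.0
```

The force climbs to -11.5 N in y with almost no further motion, so the strip is at the stop. TCP y_r ≈ -15 matches the expected end position. I'll back off and check the 50 mm stick-out.

```bash
python3 -m pendant '[{"claw":0.016,"delta_pos":[-0.004,0,0],"rotation":[0,0,0]},{"claw":0.016,"delta_pos":[-0.012,0,0],"rotation":[0,0,0]},{"claw":0.016,"delta_pos":[-0.03,0,-0.005],"rotation":[0,0,0]},{"claw":0.016,"delta_pos":[-0.06,0,-0.03],"rotation":[0,0,0]},{"claw":0.016,"delta_pos":[-0.09,0,-0.07],"rotation":[0,0,0]},{"claw":0,"delta_pos":[-0.09,0,-0.12],"rotation":[0,0,0]},{"claw":0,"delta_pos":[-0.09,0,-0.12],"rotation":[0,0,0]}]'
python3 - <<'E'
from h import *
np.set_printoptions(precision=4,suppress=True)
look('d5')
E
```

```text
clock: 18.8
eef_pos: [587.1, -141.0, 105.1]
eef_rot: [3.135, 0.004, 1.542]
wrist_force: [0.5, 0.2, -0.6]
finger_gap: 1.2
wrist [[322.9, 208.9], [321.2, 208.9], [322.0, 220.0]]
scene [[304.0, 188.2], [304.4, 188.4], [305.8, 186.5]]
18.8 [ 587.1 -141.   105.1] [[  26.2 -106.3]] [ 0.48  0.18 -0.64] 1.2
```

View pics/wrist_d5.png

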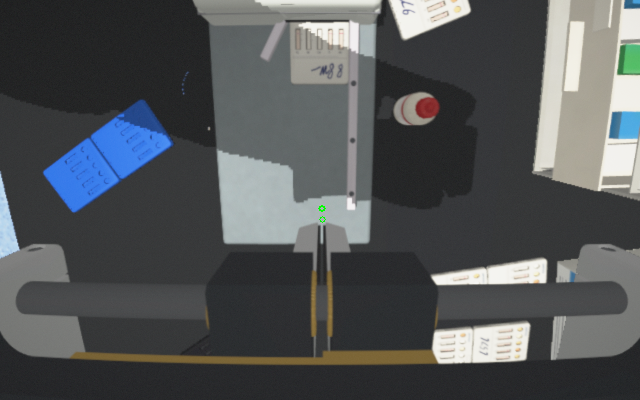

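```bash
python3 - <<'E'
import cv2
a=cv2.imread('pics/scene_d5_raw.png')[190:310,215:345]; cv2.imwrite('pics/d5s.png',cv2.resize(a,None,fx=5,fy=5,interpolation=cv2.INTER_CUBIC))
E
```

```text
(no output)
```

View pics/d5s.png

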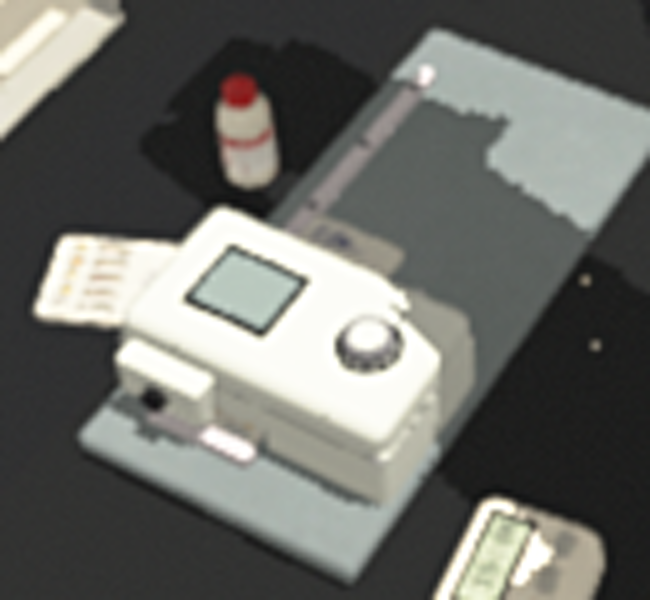

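```bash
python3 - <<'E'
from h import *
np.set_printoptions(precision=4,suppress=True)
T=np.load('d5.npy')
print('trail',w2r(onz('wrist',[(291,83),(349,83)],19,T)),'tray end',w2r(onz('wrist',[(224,243),(369,243)],14,T)),'mouth foot',w2r(onz('wrist',[(291,22),(347,23)],19,T)),'fence end',w2r(onz('wrist',[(351,209)],22,T)))
im=cv2.imread('pics/wrist_d5_raw.png')[:,:,2].astype(int); print(im[76:92,330]); print(im[15:30,330]); print(im[236:250,260])
print('key est world', r2w(-37.1-1.8,83.4))
d=delta(-38.5,84,120,YAW+np.pi/2); print(d[:2])
E
```

```text
trail [[-0.6555 -4.8029]
 [51.2697 -4.855 ]] tray end [[ -72.7527 -158.398 ]
 [  74.7262 -158.8343]] mouth foot [[ 0.2741 46.1997]
 [48.8501 45.3763]] fence end [[  54.8506 -120.8188]]
[133 114 120 144 155 156 151 138 111 100 101 100  99 100  97  97]
[139 138 137 132 112  53  60 138 227 243 244 244 240 217 168]
[175 173 174 174 172 169 161 137  93  61  57  57  54  55]
key est world [527.2079  50.4381]
(array([ 0.1891, -0.0629, -0.0197]), array([ 0.0004,  0.0024, -0.0004]))
```

The trailing edge measures y_r = -4.8 against an expected -5, so the strip is home and flush with the fence. Next I move near the key and measure it from the wrist camera.

```bash
python3 -m pendant '[{"claw":0,"delta_pos":[0.04,-0.02,0],"rotation":[0,0,0]},{"claw":0,"delta_pos":[0.08,-0.04,0],"rotation":[0,0,0]},{"claw":0,"delta_pos":[0.115,-0.06,0],"rotation":[0,0.002,0]},{"claw":0,"delta_pos":[0.13,-0.063,0.005],"rotation":[0,0.002,0]},{"claw":0,"delta_pos":[0.13,-0.063,0.005],"rotation":[0,0.002,0]}]'
python3 - <<'E'
from h import *
look('e1',('wrist',))
a=cv2.imread('pics/wrist_e1_raw.png')[60:200,220:420]; cv2.imwrite('pics/e1z.png',cv2.resize(a,None,fx=4,fy=4,interpolation=cv2.INTER_CUBIC))
E
```

```text
clock: 19.52
eef_pos: [525.7, -7.9, 94.4]
eef_rot: [-3.14, 0.0, 1.544]
wrist_force: [-0.5, 1.2, 0.4]
finger_gap: 0.3
wrist [[322.2, 209.0], [321.9, 209.0], [322.0, 220.0]]
19.525 [525.7  -7.9  94.4] [[-38.8  25. ]] [-0.47  1.16  0.36] 0.3
```

View pics/wrist_e1.png

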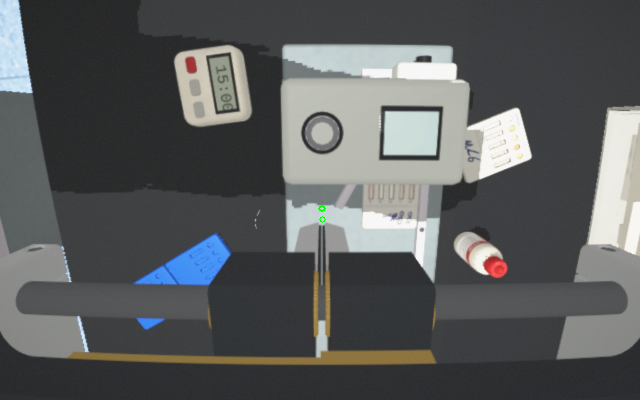

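View pics/e1z.png

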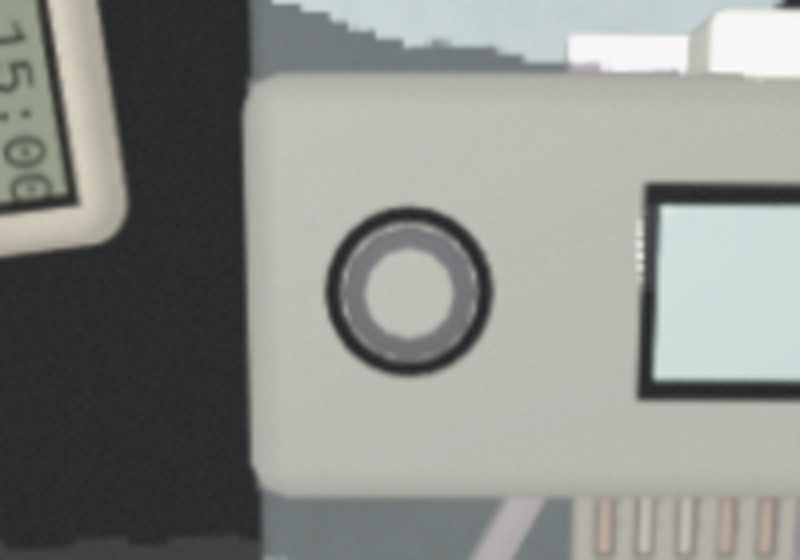

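The key is centred at (322, 133) and its grey disc is about 33 px across.

```bash
python3 - <<'E'
from h import *
np.set_printoptions(precision=4,suppress=True)
T=np.load('e1.npy')
p=onz('wrist',[(322.0,132.8),(305.3,132.8),(338.8,132.8)],74,T); print(p,w2r(p),'dia',np.linalg.norm(p[1]-p[2]))
k=w2r(p[:1])[0]; print(delta(k[0],k[1],50,YAW+np.pi/2)[:2])
E
```

```text
[[527.2673  51.5258  74.    ]
 [515.2044  51.8616  74.    ]
 [539.4016  51.2021  74.    ]] [[-38.8706  84.4889]
 [-50.9382  84.4929]
 [-26.7319  84.499 ]] dia 24.206249605137494
(array([ 0.0601, -0.0004,  0.0447]), array([-0.0006,  0.0006,  0.    ]))
```

```bash
python3 -m pendant '[{"claw":0,"delta_pos":[0.03,0,0],"rotation":[0,0,0]},{"claw":0,"delta_pos":[0.06,0,0.005],"rotation":[0,0,0]},{"claw":0,"delta_pos":[0.06,0,0.03],"rotation":[0,0,0]},{"claw":0,"delta_pos":[0.06,0,0.044],"rotation":[0,0,0]},{"claw":0,"delta_pos":[0.06,0,0.047],"rotation":[0,0,0]},{"claw":0,"delta_pos":[0.06,0,0.047],"rotation":[0,0,0]}]'
python3 - <<'E'
from h import *
look('e2')
E
```

```text
clock: 20.32
eef_pos: [528.0, 50.8, 48.0]
eef_rot: [-3.141, 0.001, 1.543]
wrist_force: [0.6, -0.5, 0.3]
finger_gap: 0.5
wrist [[322.4, 209.0], [321.7, 209.0], [322.0, 220.0]]
scene [[286.3, 265.6], [286.5, 265.7], [288.4, 263.1]]
20.325 [528.   50.8  48. ] [[-38.1  83.8]] [ 0.56 -0.53  0.34] 0.5
```

View pics/scene_e2.png

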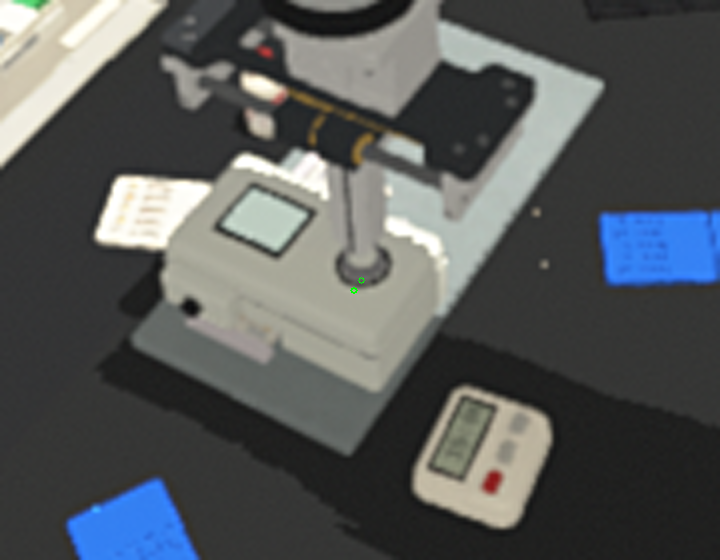

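View pics/wrist_e2.png

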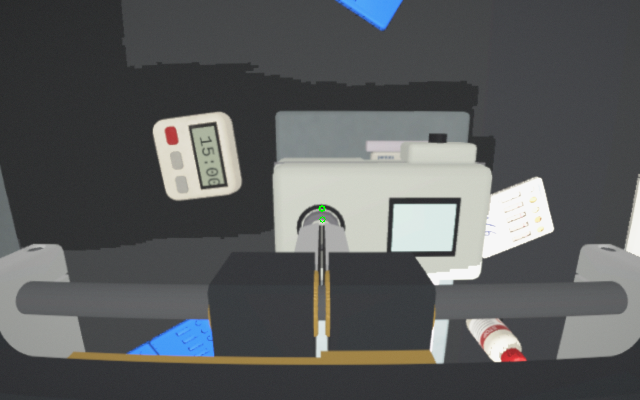

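The tips are centred over the key. I'll press down slowly.

```bash
python3 -m pendant '[{"claw":0,"delta_pos":[0,0,0.004],"rotation":[0,0,0]},{"claw":0,"delta_pos":[0,0,0.008],"rotation":[0,0,0]},{"claw":0,"delta_pos":[0,0,0.010],"rotation":[0,0,0]},{"claw":0,"delta_pos":[0,0,0.012],"rotation":[0,0,0]},{"claw":0,"delta_pos":[0,0,0.0135],"rotation":[0,0,0]},{"claw":0,"delta_pos":[0,0,0.0135],"rotation":[0,0,0]}]'; python3 -m pendant '[{"claw":0,"delta_pos":[0,0,0.001],"rotation":[0,0,0]},{"claw":0,"delta_pos":[0,0,0.0015],"rotation":[0,0,0]},{"claw":0,"delta_pos":[0,0,0.0015],"rotation":[0,0,0]}]'
```

```text
clock: 21.18
eef_pos: [528.1, 51.1, 34.9]
eef_rot: [3.141, 0.0, 1.543]
wrist_force: [-1.7, -1.0, 2.9]
finger_gap: 0.4
clock: 21.55
eef_pos: [528.1, 51.1, 33.5]
eef_rot: [3.141, 0.001, 1.543]
wrist_force: [-1.6, -0.7, 3.8]
finger_gap: 0.6
```

```bash
python3 -m pendant '[{"claw":0,"delta_pos":[0,0,0.001],"rotation":[0,0,0]},{"claw":0,"delta_pos":[0,0,0.001],"rotation":[0,0,0]}]'; python3 -m pendant '[{"claw":0,"delta_pos":[0,0,0.001],"rotation":[0,0,0]},{"claw":0,"delta_pos":[0,0,0.001],"rotation":[0,0,0]}]'
```

```text
clock: 21.8
eef_pos: [528.2, 51.1, 33.0]
eef_rot: [3.141, 0.0, 1.543]
wrist_force: [-5.3, -0.9, 9.2]
finger_gap: 0.4
clock: 22.05
eef_pos: [528.2, 51.1, 32.9]
eef_rot: [3.141, 0.001, 1.543]
wrist_force: [-7.4, 0.0, 15.1]
finger_gap: 0.5
```

The key bottomed out at TCP z = 32.9 (the predicted full-down position was 33.1), and the force rose to 15 N, well above the 4 N spring. I'll release it and rise clear.

```bash
python3 -m pendant '[{"claw":0,"delta_pos":[0,0,-0.004],"rotation":[0,0,0]},{"claw":0,"delta_pos":[0,0,-0.01],"rotation":[0,0,0]},{"claw":0,"delta_pos":[0,0,-0.03],"rotation":[0,0,0]},{"claw":0,"delta_pos":[-0.04,0,-0.06],"rotation":[0,0,0]},{"claw":0,"delta_pos":[-0.1,0,-0.09],"rotation":[0,0,0]},{"claw":0,"delta_pos":[-0.13,0,-0.09],"rotation":[0,0,0]},{"claw":0,"delta_pos":[-0.13,0,-0.09],"rotation":[0,0,0]},{"claw":0,"delta_pos":[-0.13,0,-0.09],"rotation":[0,0,0]}]'
python3 - <<'E'
from h import *
np.set_printoptions(precision=1,suppress=True)
look('f1')
a=cv2.imread('pics/scene_f1_raw.png')[190:320,215:345]; cv2.imwrite('pics/f1s.png',cv2.resize(a,None,fx=4.5,fy=4.5,interpolation=cv2.INTER_CUBIC))
E
```

```text
clock: 23.05
eef_pos: [524.5, -78.3, 122.7]
eef_rot: [3.141, 0.0, 1.543]
wrist_force: [0.0, 0.1, 0.3]
finger_gap: 0.4
wrist [[322.3, 209.0], [321.8, 209.0], [322.0, 220.0]]
scene [[314.5, 206.5], [314.6, 206.6], [316.2, 204.5]]
23.05 [524.5 -78.3 122.7] [[-38.1 -45.4]] [0.  0.1 0.3] 0.4
```

View pics/wrist_f1.png

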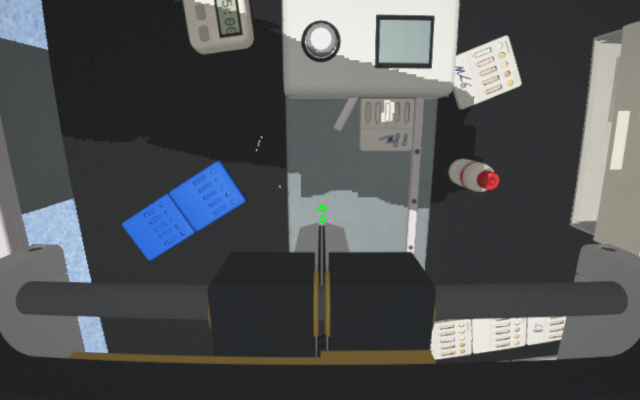

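View pics/f1s.png

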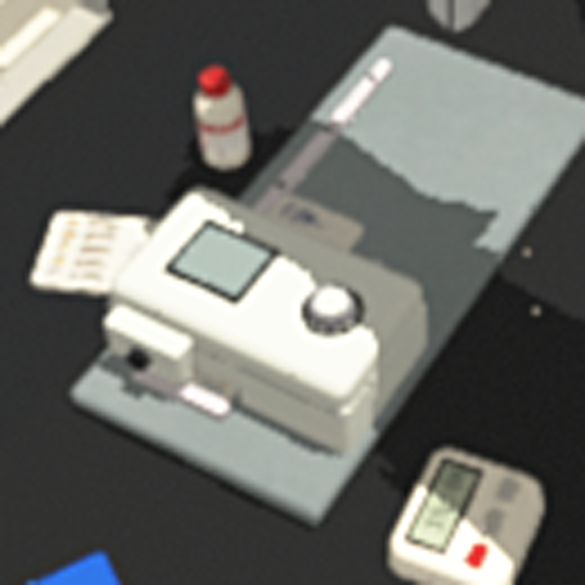

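```bash
python3 - <<'E'
from h import *
np.set_printoptions(precision=1,suppress=True)
T=np.load('f1.npy')
print('trail',w2r(onz('wrist',[(361,151),(411,151)],19,T)))
a=cv2.imread('pics/scene0.png').astype(int);b=cv2.imread('pics/scene_f1_raw.png').astype(int)
for n,(x0,y0,x1,y1) in dict(bottle=(255,202,275,232),plate=(220,235,250,258),timer=(300,288,338,328)).items():
    t=a[y0:y1,x0:x1].astype(np.uint8); w=b[y0-6:y1+6,x0-6:x1+6].astype(np.uint8)
    r=cv2.matchTemplate(w,t,cv2.TM_CCOEFF_NORMED); _,v,_,l=cv2.minMaxLoc(r); print(n,round(v,3),l[0]-6,l[1]-6)
manip.sign_off()
E
```

```text
trail [[ 0.7 -5.6]
 [50.4 -5.5]]
bottle 0.944 0 0
plate 0.991 0 0
timer 0.897 0 0
the job is handed in; nothing more can be done
```

The strip is home against the end stop, and the start key was then pressed fully down and came back up. I handed the job in at about 23 s.

**What I did**
- **To the fence:** I pushed the strip sideways until it lay flush against the guide fence; contact showed as a 6.7 N rise.
- **To the stop:** I pushed it along the fence, under the bridge, until it would go no further, with 11.5 N at the stop. I only ever pushed its edges, and the pictures show it flat on the tray throughout.
- **Key:** I then pressed the key until it bottomed out: 15 N, with the tip height within 0.2 mm of the expected full-down position. I released it and moved the arm clear.

**Last checks**
- **Strip:** its trailing end measured y = -4.8 mm right after the push and -5.5 mm at the end (-5 mm expected, camera good to about 2 mm). It lies flush with the fence.
- **Key:** it looks back up in the pictures, but I had no direct reading of its travel.
- **Bystanders:** the bottle, single plate and timer show no shift in the scene picture.
- **Arm:** touching nothing, with wrist force near zero.

**What disagreed:** the fingertips are about 36 mm above the reported tool point, not at it as described. My first push therefore passed over the strip without touching it. I confirmed the offset by touching the tray lightly and used it from then on.

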